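# Weigh out the resin tins and set the straightedge to the mould

### The arm

A 6-joint arm with a two-finger parallel gripper is mounted at the origin on the work surface. World frame = base frame: x ahead of the robot, y to its left, z up, the work surface at z = 0. Lengths are in m, angles in degrees, forces in N, time in s.
With the tool pointing down it reaches from about 0.15 to 0.775 m from the base axis. Payload 6.1 kg.
Tool frame: the origin (TCP) lies on the centre line of the jaws, within the pads' length; the fingertips stand 25 mm ahead of it and the grasp point (between the pads) lies 6 mm ahead of it (nose_length is the x of the fingertips in the tool frame, in m); x points along the fingers, y is the direction in which the jaws open and shut, and the axes are right-handed (so a half turn about x gives the same grasp; the last joint's range is limited). The gripper opens to 85 mm and grips with 20 to 120 N. Pads are 22 mm wide; open, the fingers measure 114 mm over their backs; the gripper's body (76 mm by 85 mm) begins 54 mm behind the grasp point. The pads swing forward as they close: fully open they stand 13 mm farther back than shut.
Start: joints at [70.302, 7.208, -2.269, 80.523, 0, 90], TCP at [0.177, 0.494, 0.226] pointing down, gripper open.
Joint ranges: [-155.77, 155.77], [-54.66, 111.73], [-72.52, 77.12], [-102.08, 115.82], [-83.92, 84.16], [-180, 180]. Speed limits (degrees/s): [136.94, 136.94, 172.46, 180, 180, 180].

### API

Orientations are given as a 3x3 rotation matrix whose columns are the frame's x, y, z axes.
In Python, from cell import get_state, read_camera, sign_off, nose_length gives the robot as it stands.
- The arm moves only by the tool step_arm, never from a script. Its argument "motion" is a list that holds one entry, the list of rows, each a list of 5 numbers: the opening, from 0 (shut) to 1 (fully open), then the shift along the tool's x, y, z in mm, then the turn about the tool's x in degrees. A call has 1 to 12 rows; each row is the pose to reach, as a shift and turn from the pose commanded when the call began, along the tool's axes at that moment; what a row does not reach only later rows make up. A row lasts 1/12 s, in which the tool goes at most 41.7 mm and 7.16 degrees, less where a joint would pass 70% of its speed; a pose out of reach is approached as far as the arm can. A call with a gripper value outside its range is refused whole. The fingers move at their own pace and stop on an object; "newtons" is the grip in N (left out, the last holds). Time passes only in rows, so rows that repeat a pose let the fingers close. It gives the time, the measured TCP pose, the force and the opening at its end, in the units of the state.
- get_state(): the state, without advancing time (a new reading comes with each control period).
- read_camera(name): name is "side" or "top" or "wrist"; returns a dict with "pixels" (420x560x3 uint8, blue, green, red), "mtx" (3x3 intrinsics, pixels), "R" (3x3) and "t" (3): a world point X has camera coordinates R X + t. Camera axes: x right, y down, z forward; pixel columns grow to the right and rows downward; lengths in m; the calibration is good to about 2 mm. A picture is of the moment at which its call begins. There is no depth.
- sign_off(): hands the job in, once; it reports no verdict.
The state is a dict: "clock": time; "joint_positions": joint angles; "joint_vel": joint speeds; "effort": joint torques, N m; "position": TCP position; "tcp_rot": TCP orientation; "contact_force": force on the tool from outside, world axes, zero at the start; "torque": the same for the moment, N m; "finger_gap": finger opening in m.
Only numpy, scipy, OpenCV 4.12 (cv2) and the standard library are available. Lean on these libraries where they do the work, as an engineer would, in place of code of your own. Each camera call takes 0.05 s, during which the arm holds its last target.

### The job

Clear the resin tins from in front of the clamped mould block: lift each one to feel its weight, and put those heavier than 400 g (good) in the wooden tray and the lighter ones (spent) in the low steel tray, each down on the tray's floor; a tin within 50 g of 400 g may go in either. When all the tins are sorted, lay the straightedge flat on the bench with its long edge flush against the block's front face, roughly at the middle so that none of it sticks out past the block's ends, and let go. Leave the loose nuts, bolt and collar standing among the tins where they are.

Things in the scene. Friction and masses are not known exactly. Their poses are not given: they have to be found in the camera images.
- crate: fixed wooden tray for the good tins: inside 250 (its x) x 170 (its y) mm, floor 6 mm thick, side walls (long, at +-y) 25 mm high and 12 mm thick, end boards (at +-x) 40 mm high and 12 mm thick. Origin: centre of the underside, on the bench; x along its length, z up. Left or right of the bench; the wooden one is the crate
- pan: fixed low sheet-steel tray for the spent tins: inside 250 (its x) x 170 (its y) mm, floor 6 mm thick, a 15 mm high, 4 mm thick rim all round. Origin: centre of the underside, on the bench; x along its length, z up. On the side where the crate is not
- block_face (a point): middle of the lower edge of the front face (the face towards the robot) of the fixed aluminium mould block, at bench height; x points into the block, y along the face, z up. The face is 320 mm long and 40 mm high; a 20 mm thick plate lies on top of the block, 20 mm back from the face. Two steel C-clamps, 126 mm high (screws to 150 mm), stand on the block 130 mm either side of its middle, at least 39 mm back from the face
- straightedge: loose steel straightedge, 220 (y) x 36 (x) x 8 (z) mm, 0.4 kg, lying on the bench, with an upright wooden grip in the middle, 40 mm (along y) x 22 mm (along x), its top 44 mm above the bench. Origin: centre of the underside; y along its length, z up. Its two long edges are equal, so either may go to the block
- tin1: sealed square aluminium tin with a paper band and a small black cap, 46 x 46 mm, 80 mm high (89 with the cap), standing on the bench at the start; origin: centre of its base, z towards the cap. It weighs anything from 140 to 680 g, which cannot be seen; may be absent
- tin1_mid (a point): middle of tin1, 40 mm above its base; axes as tin1
- tin2: sealed square aluminium tin with a paper band and a small black cap, 46 x 46 mm, 80 mm high (89 with the cap), standing on the bench at the start; origin: centre of its base, z towards the cap. It weighs anything from 140 to 680 g, which cannot be seen; may be absent
- tin2_mid (a point): middle of tin2, 40 mm above its base; axes as tin2
- tin3: sealed square aluminium tin with a paper band and a small black cap, 46 x 46 mm, 80 mm high (89 with the cap), standing on the bench at the start; origin: centre of its base, z towards the cap. It weighs anything from 140 to 680 g, which cannot be seen; may be absent
- tin3_mid (a point): middle of tin3, 40 mm above its base; axes as tin3
- tin4: sealed square aluminium tin with a paper band and a small black cap, 46 x 46 mm, 80 mm high (89 with the cap), standing on the bench at the start; origin: centre of its base, z towards the cap. It weighs anything from 140 to 680 g, which cannot be seen; may be absent
- tin4_mid (a point): middle of tin4, 40 mm above its base; axes as tin4
- tin5: sealed square aluminium tin with a paper band and a small black cap, 46 x 46 mm, 80 mm high (89 with the cap), standing on the bench at the start; origin: centre of its base, z towards the cap. It weighs anything from 140 to 680 g, which cannot be seen; may be absent
- tin5_mid (a point): middle of tin5, 40 mm above its base; axes as tin5
- tin6: sealed square aluminium tin with a paper band and a small black cap, 46 x 46 mm, 80 mm high (89 with the cap), standing on the bench at the start; origin: centre of its base, z towards the cap. It weighs anything from 140 to 680 g, which cannot be seen; may be absent
- tin6_mid (a point): middle of tin6, 40 mm above its base; axes as tin6
- nut1: steel nut, 40 mm across, 18 mm high; loose, not part of the job: leave it where it is. Origin: centre of its underside, on the bench
- nut2: steel nut, 40 mm across, 18 mm high; loose, not part of the job: leave it where it is. Origin: centre of its underside, on the bench
- bolt: short steel bolt standing on its head, 28 mm across, 34 mm high; loose, not part of the job: leave it where it is. Origin: centre of its underside, on the bench
- collar: dark steel shaft collar, 32 mm across, 22 mm high; loose, not part of the job: leave it where it is. Origin: centre of its underside, on the bench

How it is judged (in metres and radians):
On the way, in this order (a step that is already met when the one before it is completed fails the run):
1. every tin is in the tray for its weight (((x of tin1_mid in the frame of crate between -0.122 and 0.122 m and y of tin1_mid in the frame of crate between -0.082 and 0.082 m and z of tin1_mid in the frame of crate below 0.056 m and contact force between tin1 and crate above 3.2373 N) or (x of tin1_mid in the frame of pan between -0.122 and 0.122 m and y of tin1_mid in the frame of pan between -0.082 and 0.082 m and z of tin1_mid in the frame of pan below 0.056 m and contact force between tin1 and pan below 4.6107 N)) and linear speed of each of tin1, tin2, tin3, tin4, tin5, tin6 below 0.03 m/s and ((x of tin2_mid in the frame of crate between -0.122 and 0.122 m and y of tin2_mid in the frame of crate between -0.082 and 0.082 m and z of tin2_mid in the frame of crate below 0.056 m and contact force between tin2 and crate above 3.2373 N) or (x of tin2_mid in the frame of pan between -0.122 and 0.122 m and y of tin2_mid in the frame of pan between -0.082 and 0.082 m and z of tin2_mid in the frame of pan below 0.056 m and contact force between tin2 and pan below 4.6107 N)) and ((x of tin3_mid in the frame of crate between -0.122 and 0.122 m and y of tin3_mid in the frame of crate between -0.082 and 0.082 m and z of tin3_mid in the frame of crate below 0.056 m and contact force between tin3 and crate above 3.2373 N) or (x of tin3_mid in the frame of pan between -0.122 and 0.122 m and y of tin3_mid in the frame of pan between -0.082 and 0.082 m and z of tin3_mid in the frame of pan below 0.056 m and contact force between tin3 and pan below 4.6107 N)) and ((x of tin4_mid in the frame of crate between -0.122 and 0.122 m and y of tin4_mid in the frame of crate between -0.082 and 0.082 m and z of tin4_mid in the frame of crate below 0.056 m and contact force between tin4 and crate above 3.2373 N) or (x of tin4_mid in the frame of pan between -0.122 and 0.122 m and y of tin4_mid in the frame of pan between -0.082 and 0.082 m and z of tin4_mid in the frame of pan below 0.056 m and contact force between tin4 and pan below 4.6107 N)) and ((x of tin5_mid in the frame of crate between -0.122 and 0.122 m and y of tin5_mid in the frame of crate between -0.082 and 0.082 m and z of tin5_mid in the frame of crate below 0.056 m and contact force between tin5 and crate above 3.2373 N) or (x of tin5_mid in the frame of pan between -0.122 and 0.122 m and y of tin5_mid in the frame of pan between -0.082 and 0.082 m and z of tin5_mid in the frame of pan below 0.056 m and contact force between tin5 and pan below 4.6107 N)) and ((x of tin6_mid in the frame of crate between -0.122 and 0.122 m and y of tin6_mid in the frame of crate between -0.082 and 0.082 m and z of tin6_mid in the frame of crate below 0.056 m and contact force between tin6 and crate above 3.2373 N) or (x of tin6_mid in the frame of pan between -0.122 and 0.122 m and y of tin6_mid in the frame of pan between -0.082 and 0.082 m and z of tin6_mid in the frame of pan below 0.056 m and contact force between tin6 and pan below 4.6107 N))), for 0.3 s.
2. the straightedge lies flush against the block's front face (x of straightedge in the frame of block_face between -0.0215 and 0 m and y of straightedge in the frame of block_face between -0.055 and 0.055 m and angle between the y axis of straightedge and the y axis of block_face, either way round below 0.02 rad and height (world z) of straightedge below 0.004 m and angle between straightedge's own z axis and vertical below 0.03 rad and linear speed of straightedge below 0.02 m/s), for 0.3 s.
At the end, for the whole second after the job is handed in: each tin at rest on the floor of its tray (over 400 g crate, under 400 g pan, by its load, 70 g grace); straightedge flat at rest on the bench, grip up, edge within 3.5 mm of the front face and 0.02 rad of parallel, its middle within 55 mm of the middle of the face (all of step 1 and all of step 2); the robot touches nothing.
It fails at once if a bystander (nut, bolt, collar) is moved more than 50 mm (distance of any of nut1, nut2, bolt, collar from where it was at the start of the episode above 0.05 m).
Of tin1, tin2, tin3, tin4, tin5, tin6 only 4 to 6 are there at a start; the rules pass over those that are not, and their reading is None.
At some moment in a run one of straightedge may be knocked a few centimetres aside while the robot is not near it.
Once in a run the grip may slacken for a moment while it holds something.
It also fails if it takes over 210 s, if anything falls off the work surface, if the arm or the gripper's body presses on something with over 40 N, if the wrist force passes 120 N, or if a joint passes its speed limit or range.

## Working session

There is one attempt and no reset: what is moved stays moved. The work goes in short steps, Python scripts to look and compute and a tool call to move; the robot and the scene stay as the last step left them, time stands still between calls to the robot, and variables do not carry over. Pictures are saved under pics/ and viewed, and the job is handed in when it is done.

Besides the shell and the picture viewer there is one more tool, called after "Emit:" as name(argument=value, ...), one argument or row to a line, values as JSON. step_arm: Moves the arm, as the interface text tells. Its arguments: {"type":"object","properties":{"motion":{"type":"array"},"newtons":{"type":"number"}},"required":["motion"]}

```bash
ls; mkdir -p pics
python3 - <<'E'
from cell import *
import cv2,json
s=get_state();print(s, nose_length)
for n in ['top','side','wrist']:
    c=read_camera(n);cv2.imwrite(f'pics/{n}0.png',c['pixels']);print(n,c['mtx'],c['R'],c['t'])
E
```

```text
pics
{'clock': 0.0, 'joint_positions': array([ 7.03007409e+01,  7.24221850e+00, -2.32849784e+00,  8.05260904e+01,
       -1.57828077e-04,  8.99997720e+01]), 'joint_vel': array([0.05467585, 0.10670673, 0.04076856, 0.00346427, 0.11294467,
       0.02635011]), 'effort': array([-6.47992001e-04, -4.35911000e+01,  3.52927995e+01,  1.72599644e-02,
        2.92576408e-05,  6.43411724e-06]), 'position': array([0.17681782, 0.49385068, 0.22510311]), 'tcp_rot': array([[-5.66940419e-04,  3.37078856e-01,  9.41476247e-01],
       [-1.59163963e-03,  9.41474901e-01, -3.37079333e-01],
       [-9.99998573e-01, -1.68959480e-03,  2.74789115e-06]]), 'contact_force': array([-1.03836819,  0.35570539, -0.469617  ]), 'torque': array([-0.02278508, -0.01979533, -0.01129675]), 'finger_gap': 0.08565273049892573} 0.025
top [[501.33849868   0.         283.9388547 ]
 [  0.         501.33849868 217.68785091]
 [  0.           0.           1.        ]] [[-2.95062826e-02 -9.99564568e-01 -2.32477258e-04]
 [-9.90249305e-01  2.92629809e-02 -1.36198358e-01]
 [ 1.36145856e-01 -3.78849682e-03 -9.90681560e-01]] [0.01327298 0.57299096 0.96867564]
side [[422.83303492   0.         275.75032244]
 [  0.         422.83303492 208.36981405]
 [  0.           0.           1.        ]] [[-0.93666198 -0.35019884 -0.00501161]
 [-0.1751082   0.480651   -0.85925068]
 [ 0.30331742 -0.80394987 -0.51153021]] [0.53942105 0.14744651 0.82287334]
wrist [[345.5326391    0.         276.08154252]
 [  0.         345.5326391  207.48496221]
 [  0.           0.           1.        ]] [[ 0.3368334   0.94156265 -0.0017402 ]
 [ 0.89877772 -0.32097567  0.29861886]
 [ 0.2806098  -0.10214886 -0.95437087]] [-0.52439266 -0.04100625  0.3796098 ]
```

View pics/top0.png

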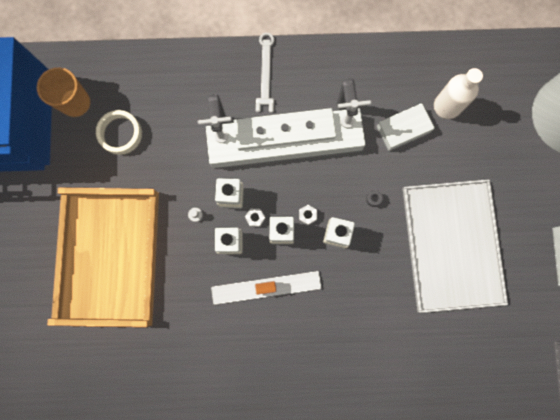

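View pics/side0.png

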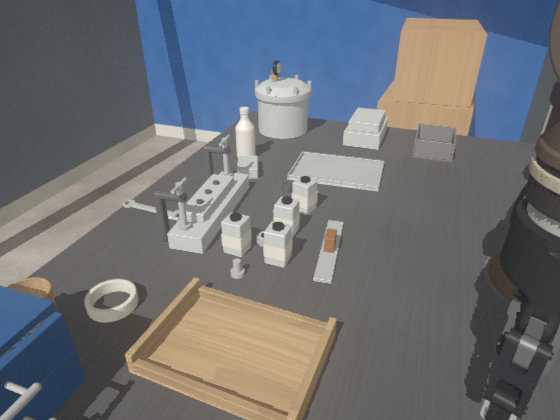

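View pics/wrist0.png

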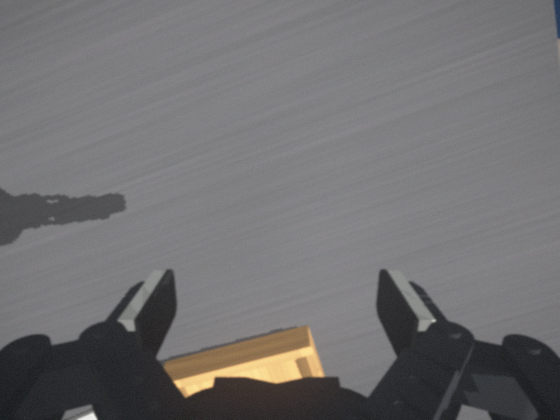

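Run:
```python
import cv2
t=cv2.imread('pics/top0.png');s=cv2.imread('pics/side0.png')
cv2.imwrite('pics/t1.png',cv2.resize(t[90:320,190:390],None,fx=4,fy=4,interpolation=cv2.INTER_CUBIC)[:600])
cv2.imwrite('pics/t1.png',cv2.resize(t[160:310,190:390],None,fx=4,fy=4,interpolation=cv2.INTER_CUBIC))
cv2.imwrite('pics/s1.png',cv2.resize(s[160:290,160:360],None,fx=4,fy=4,interpolation=cv2.INTER_CUBIC))
```

```text
(no output)
```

View pics/t1.png

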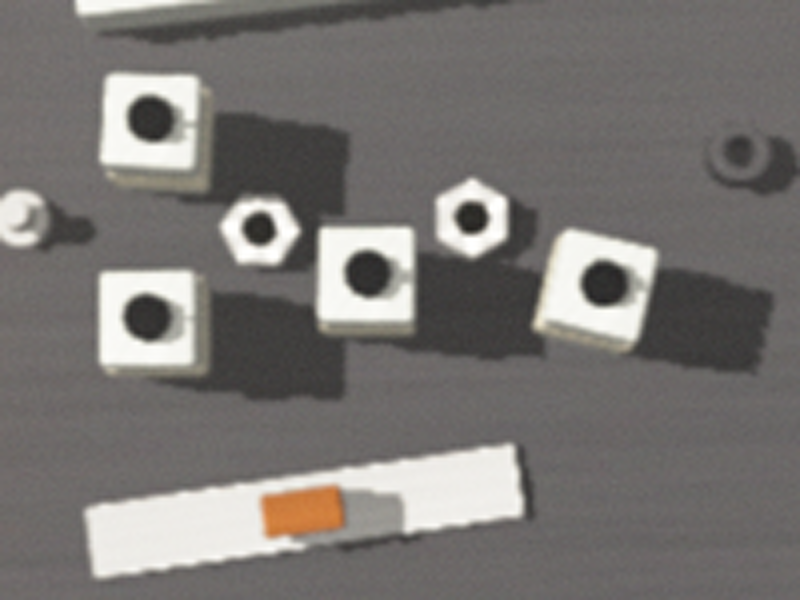

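View pics/s1.png

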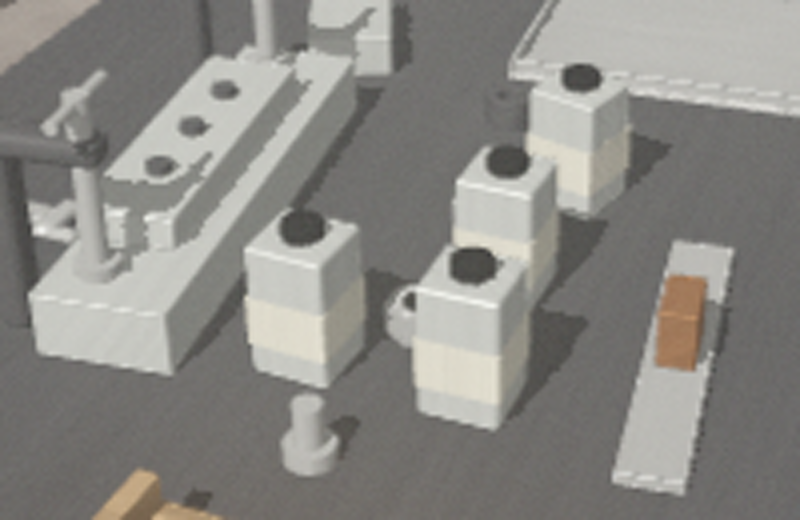

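Run:
```python
import cv2
t=cv2.imread('pics/top0.png');s=cv2.imread('pics/side0.png')
def c(im,n,r0,r1,c0,c1,f):cv2.imwrite(f'pics/{n}.png',cv2.resize(im[r0:r1,c0:c1],None,fx=f,fy=f,interpolation=cv2.INTER_CUBIC))
c(t,'t2',90,180,190,390,4)
c(t,'t3',180,330,40,170,4)
c(t,'t4',170,320,395,515,4)
c(s,'s2',160,260,160,260,6)
```

```text
(no output)
```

View pics/t2.png

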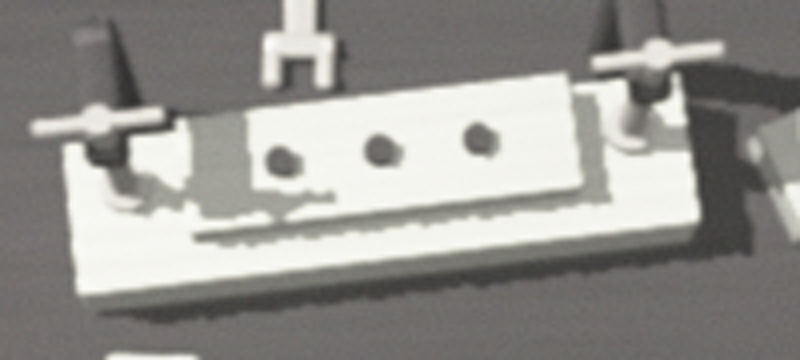

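View pics/t3.png

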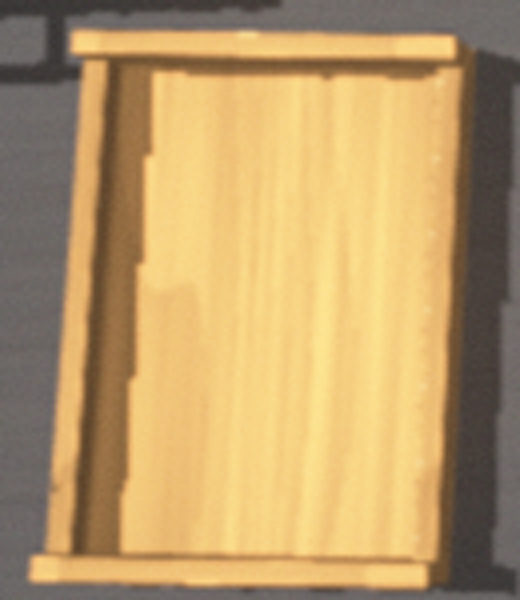

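View pics/t4.png

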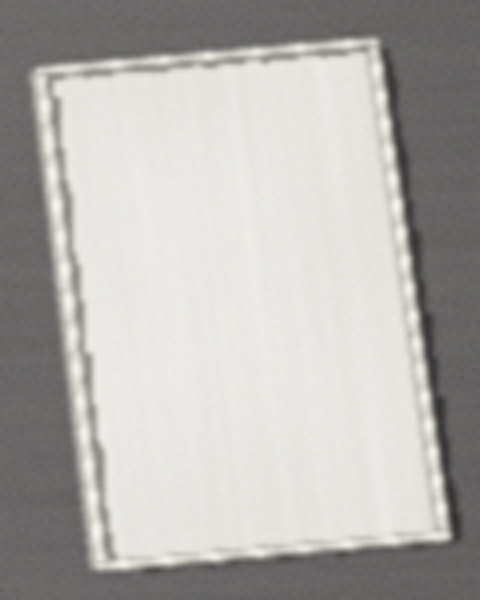

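View pics/s2.png

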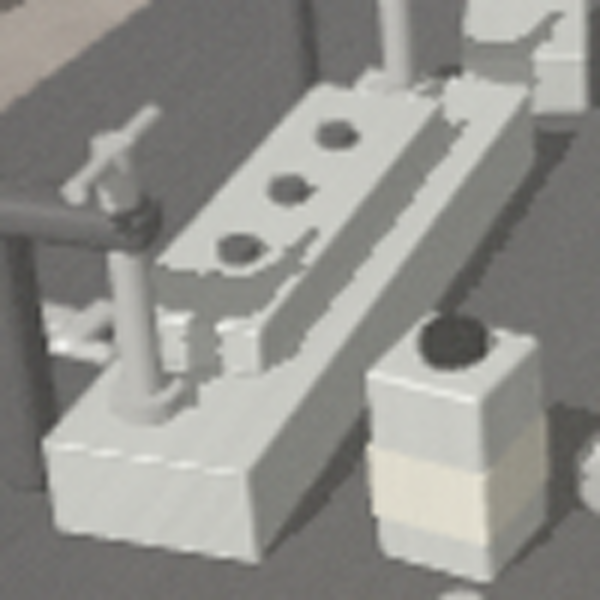

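```bash
cat > h.py <<'E'
import numpy as np,cv2,pickle,os
from cell import *
def cams():
    if not os.path.exists('cam.pkl'):
        d={n:{k:v for k,v in read_camera(n).items() if k!='pixels'} for n in('top','side')}
        pickle.dump(d,open('cam.pkl','wb'))
    return pickle.load(open('cam.pkl','rb'))
def plane(c,uv,z):
    d=c['R'].T@np.linalg.solve(c['mtx'],[uv[0],uv[1],1]);o=-c['R'].T@c['t']
    return o+d*(z-o[2])/d[2]
def P(c):return c['mtx']@np.c_[c['R'],c['t']]
def tri(c1,u1,c2,u2):
    X=cv2.triangulatePoints(P(c1),P(c2),np.array(u1,float).reshape(2,1),np.array(u2,float).reshape(2,1))
    return (X[:3]/X[3]).ravel()
def crop(c0,r0,f,p):return (c0+(p[0]+.5)/f-.5, r0+(p[1]+.5)/f-.5)
E
python3 - <<'E'
from h import *
np.set_printoptions(precision=4,suppress=True)
C=cams();T,S=C['top'],C['side']
t=lambda p:crop(190,160,4,p)
s=lambda p:crop(160,160,4,p)
for n,a,b in [('A',(151,118),(303,226)),('B',(147,317),(473,265)),('C',(368,273),(508,161)),('D',(604,283),(581,77))]:
    print(n,'cap tri',tri(T,t(a),S,s(b)),'plane',plane(T,t(a),.089))
for n,q in dict(A=[(106,73),(200,76),(197,174),(102,167)],B=[(101,271),(197,272),(195,369),(99,368)],C=[(318,227),(413,227),(414,325),(318,323)],D=[(566,229),(658,247),(630,346),(540,325)]).items():
    w=np.array([plane(T,t(p),.08)[:2] for p in q]);e=np.roll(w,-1,0)-w
    print(n,w.mean(0),np.linalg.norm(e,axis=1),np.degrees(np.arctan2(e[:,1],e[:,0]))%90)
def rect(n,tf,q,z):
    w=np.array([plane(T,tf(p),z)[:2] for p in q]);e=np.roll(w,-1,0)-w
    print(n,w.tolist(),w.mean(0),np.linalg.norm(e,axis=1),np.degrees(np.arctan2(e[:,1],e[:,0]))%180)
rect('se',t,[(84,508),(515,444),(525,515),(95,578)],.008)
rect('grip',t,[(262,496),(340,487),(344,529),(266,538)],.044)
rect('crate',lambda p:crop(40,180,4,p),[(70,30),(455,34),(430,587),(30,582)],.04)
rect('pan',lambda p:crop(395,170,4,p),[(32,70),(380,38),(453,540),(92,570)],.015)
t2=lambda p:crop(190,90,4,p);s2=lambda p:crop(160,160,6,p)
l=plane(T,t2((79,296)),.04);r=plane(T,t2((700,226)),.04);print('block',l,r,np.linalg.norm(r-l),(l+r)/2,np.degrees(np.arctan2(*(l-r)[:2])))
print(tri(T,t2((79,296)),S,s2((250,470))),tri(T,t2((700,226)),S,s2((530,92))),plane(S,s2((260,562)),0),plane(S,s2((533,150)),0))
for n,p,z in [('nut1',(260,230),.018),('nut2',(472,217),.018),('bolt',(22,217),.02),('collar',(739,152),.022)]:print(n,plane(T,t(p),z))
print('triG',tri(T,t((303,512)),S,s((686,278))))
E
```

```text
A cap tri [0.6264 0.1045 0.0834] plane [0.625  0.1038 0.089 ]
B cap tri [0.5299 0.1078 0.0827] plane [0.5289 0.107  0.089 ]
C cap tri [0.5481 0.0017 0.0828] plane [0.5468 0.0015 0.089 ]
D cap tri [ 0.54   -0.1111  0.0832] plane [ 0.5387 -0.1106  0.089 ]
A [0.6246 0.1046] [0.0459 0.0484 0.0462 0.0465] [86.4419 87.28   84.0403 86.9759]
B [0.5284 0.1076] [0.0462 0.0466 0.0459 0.0466] [87.7069 87.8371 87.7115 88.2107]
C [0.5468 0.0027] [0.0458 0.0474 0.046  0.0464] [88.3073 88.7491 87.1108 88.5398]
D [ 0.5381 -0.1089] [0.045  0.0498 0.0441 0.0482] [77.1053 71.6343 75.1024 72.6103]
se [[0.44029614721249927, 0.14952443082626635], [0.46619527000527233, -0.07088598103525612], [0.4301535854604647, -0.07457241125182706], [0.4050146688767447, 0.1442941554475795]] [0.4354 0.0371] [0.2219 0.0362 0.2203 0.0357] [96.7018  5.84   96.5523  8.4324]
grip [[0.44340405518837844, 0.05682970933993802], [0.4466583585262667, 0.01840619766954598], [0.42618212090947855, 0.016997230928477332], [0.4229491887858214, 0.05531319877578195]] [0.4348 0.0369] [0.0386 0.0205 0.0385 0.0205] [94.8411  3.9363 94.8229  4.24
[... 191 characters left out ...]
0.3617] [0.1951 0.2745 0.1953 0.2741] [ 87.701  177.7962  87.6086 177.7609]
pan [[0.6332096869905395, -0.2519637037503933], [0.6447821801410041, -0.4339604292853608], [0.38676286221306716, -0.44866429174173045], [0.3772981148785293, -0.2662886746081035]] [ 0.5105 -0.3502] [0.1824 0.2584 0.1826 0.2563] [93.6383  3.2616 92.9708  3.2039]
block [0.6887 0.145  0.04  ] [ 0.7161 -0.1733  0.04  ] 0.319477161921361 [ 0.7024 -0.0141  0.04  ] -4.909102183333816
[0.6892 0.1453 0.0395] [ 0.7196 -0.1737  0.0343] [0.6894 0.1463 0.    ] [ 0.7258 -0.1815  0.    ]
nut1 [0.579  0.0564 0.018 ]
nut2 [ 0.5825 -0.0526  0.018 ]
bolt [0.589  0.1781 0.02  ]
collar [ 0.6116 -0.1908  0.022 ]
triG [0.4355 0.0367 0.052 ]
```

```bash
cat > plan.py <<'E'
from h import *
import sys
x,y,z,phi=map(float,sys.argv[1:5])
s=get_state();R=s['tcp_rot'];p=s['position']
d=R.T@(np.array([x,y,z])-p)*1000
ph=np.degrees(np.arctan2(R[0,1],R[1,1]))
t=(phi-ph+90)%180-90
print('t',round(s['clock'],2),'pos',p.round(4),'phi',round(ph,2),'gap',round(s['finger_gap'],4),'F',s['contact_force'].round(2),'j',s['joint_positions'].round(1))
print('shift',d.round(1),'turn',round(t,2))
E
python3 plan.py .625 .104 .2 3.8
```

```text
t 0.25 pos [0.1769 0.4941 0.2255] phi 19.7 gap 0.085 F [ 1.25  0.21 -0.25] j [70.3  7.2 -2.3 80.5 -0.  90. ]
shift [  25.7 -216.2  553.4] turn -15.9
```

Emit:
step_arm(
  motion=[
    [[1, 2, -15, 38, -2], [1, 4, -30, 76, -4], [1, 6, -45, 114, -6], [1, 8, -60, 152, -8], [1, 10, -75, 190, -9], [1, 12, -90, 228, -10], [1, 14, -105, 266, -11], [1, 15, -120, 304, -12], [1, 16, -132, 338, -13], [1, 17, -144, 368, -14], [1, 18, -150, 384, -15], [1, 18, -152, 390, -15.9]],
  ],
  newtons=60,
)

```text
clock: 1.25
position: [0.4948, 0.2175, 0.2072]
tcp_rot: [[-0.0, 0.069, 0.998], [-0.001, 0.998, -0.069], [-1.0, -0.001, -0.0]]
contact_force: [-0.3, 1.2, -0.0]
finger_gap: 0.0857
```

```bash
python3 plan.py .625 .104 .2 3.8
```

```text
t 1.25 pos [0.4948 0.2175 0.2072] phi 3.95 gap 0.0857 F [-0.26  1.17 -0.03] j [23.7  8.9 -2.6 78.5 -0.  27.7]
shift [   7.2 -104.2  137.8] turn -0.15
```

Emit:
step_arm(
  motion=[
    [[1, 1, -22, 30, 0], [1, 3, -48, 64, 0], [1, 5, -74, 98, 0], [1, 7, -95, 125, 0], [1, 7, -104, 138, 0], [1, 7, -104, 138, 0], [1, 7, -104, 138, 0]],
  ],
)

```text
clock: 1.83
position: [0.6239, 0.1061, 0.2001]
tcp_rot: [[-0.001, 0.068, 0.998], [0.0, 0.998, -0.068], [-1.0, -0.0, -0.001]]
contact_force: [-0.1, -0.5, -0.2]
finger_gap: 0.0853
```

```bash
cat > wt.py <<'E'
from h import *
import sys
F=[]
for i in range(int(sys.argv[1]) if len(sys.argv)>1 else 12):
    c=read_camera('wrist');s=get_state();F.append(s['contact_force'])
F=np.array(F);print('F mean',F.mean(0).round(3),'sd',F.std(0).round(3),'gap',s['finger_gap'].__round__(4),'t',s['clock'],s['position'].round(4))
if len(sys.argv)>2: cv2.imwrite(f'pics/{sys.argv[2]}.png',c['pixels'])
E
python3 wt.py 12 w1; python3 plan.py .625 .104 .065 3.8
```

```text
F mean [0.124 0.256 0.083] sd [0.558 0.562 0.308] gap 0.0854 t 2.4333 [0.6236 0.107  0.201 ]
t 2.43 pos [0.6236 0.107  0.201 ] phi 3.78 gap 0.0854 F [-0.14  0.6   0.14] j [ 9.7 19.2  9.7 80.6 -0.  13.5]
shift [136.   -2.9   1.6] turn 0.02
```

View pics/w1.png

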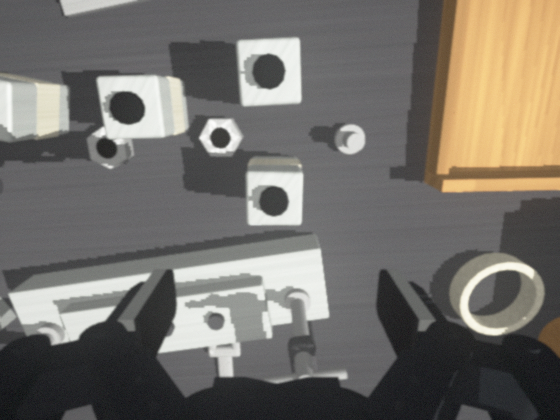

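Run:
```python
from h import *
c=read_camera('wrist')
for n,p,z in [('A',(273.5,200),.089),('B',(268.5,71),.089),('C',(127,107),.089),('Ac',(274.5,198.5),.08)]: print(n,plane(c,p,z).round(4))
x0,y0=280,90
q=[(248,171),(303,171),(302,225),(246,225)]
w=np.array([plane(c,p,.08)[:2] for p in q]);print(w,w.mean(0))
# face lower edge top edge z=.04
for p in [(12,292),(317,235)]:print('block?',plane(c,p,.04))
print(get_state()['position'])
```

```text
A [0.6244 0.1045 0.089 ]
B [0.53   0.1074 0.089 ]
C [0.5475 0.0034 0.089 ]
Ac [0.6258 0.1052 0.08  ]
[[0.60183197 0.08577595]
 [0.60468243 0.12918672]
 [0.65007547 0.12643   ]
 [0.6470328  0.08003263]] [0.62590567 0.10535633]
block? [ 0.71821579 -0.16869788  0.04      ]
block? [0.67621682 0.14258832 0.04      ]
[0.6236359  0.10693362 0.20100713]
```

Emit:
step_arm(
  motion=[
    [[1, 30, -2, 1, 0], [1, 70, -2, 1, 0], [1, 105, -2, 1, 0], [1, 128, -2, 1, 0], [1, 136, -2, 1, 0], [1, 136, -2, 1, 0], [0.2, 136, -2, 1, 0], [0.2, 136, -2, 1, 0], [0.2, 136, -2, 1, 0], [0.2, 136, -2, 1, 0], [0.2, 136, -2, 1, 0], [0.2, 136, -2, 1, 0]],
  ],
  newtons=70,
)

```text
clock: 3.48
position: [0.6264, 0.105, 0.0677]
tcp_rot: [[0.005, 0.066, 0.998], [0.001, 0.998, -0.066], [-1.0, 0.001, 0.005]]
contact_force: [-0.2, -0.1, 6.3]
finger_gap: 0.043
```

```bash
python3 wt.py 4 w2
```

```text
F mean [0.907 0.165 6.517] sd [0.519 0.14  0.55 ] gap 0.0433 t 3.6833 [0.6265 0.105  0.0677]
```

View pics/w2.png

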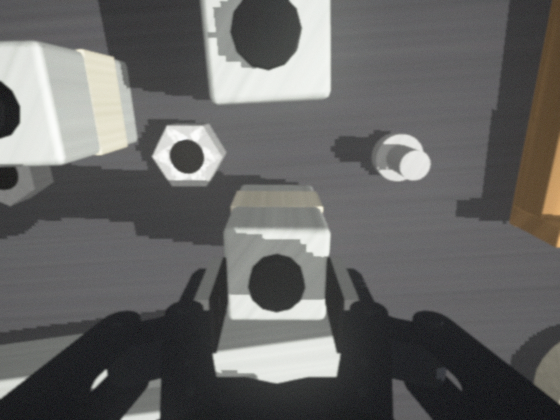

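Emit:
step_arm(
  motion=[
    [[0.2, -10, 0, 0, 0], [0.2, -30, 0, 0, 0], [0.2, -60, 0, 0, 0], [0.2, -90, 0, 0, 0], [0.2, -105, 0, 0, 0], [0.2, -110, 0, 0, 0], [0.2, -110, 0, 0, 0], [0.2, -110, 0, 0, 0]],
  ],
)

```text
clock: 4.35
position: [0.6243, 0.1047, 0.1743]
tcp_rot: [[-0.001, 0.066, 0.998], [-0.0, 0.998, -0.066], [-1.0, -0.0, -0.001]]
contact_force: [0.5, 0.0, -1.4]
finger_gap: 0.043
```

```bash
python3 wt.py 12 w3;python3 plan.py .508 .3617 .18 2.3;python3 plan.py .5105 -.350 .18 -3.2
```

```text
F mean [ 0.067 -0.068 -1.557] sd [0.556 0.442 0.444] gap 0.0429 t 4.95 [0.6246 0.1047 0.1748]
t 4.95 pos [0.6246 0.1047 0.1748] phi 3.8 gap 0.0429 F [ 0.46  0.16 -1.25] j [ 9.5 19.3  6.6 77.3 -0.  13.3]
shift [  -5.2  248.7 -133.3] turn -1.5
t 4.95 pos [0.6246 0.1047 0.1748] phi 3.8 gap 0.0429 F [ 0.46  0.16 -1.25] j [ 9.5 19.3  6.6 77.3 -0.  13.3]
shift [  -5.2 -461.3  -83.7] turn -7.0
```

View pics/w3.png

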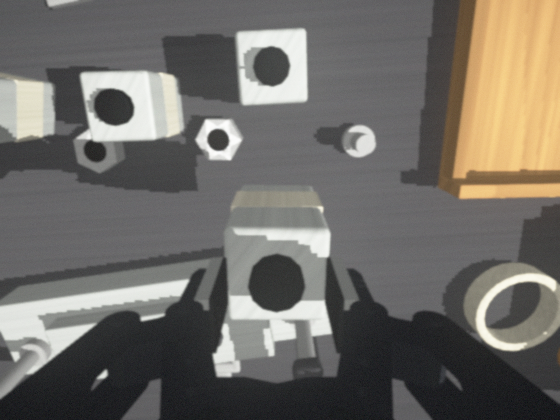

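```bash
python3 plan.py .595 -.345 .2 -3.2
```

```text
t 4.95 pos [0.6246 0.1047 0.1748] phi 3.8 gap 0.0429 F [ 0.46  0.16 -1.25] j [ 9.5 19.3  6.6 77.3 -0.  13.3]
shift [-2.520e+01 -4.507e+02  3.000e-01] turn -7.0
```

Emit:
step_arm(
  motion=[
    [[0.2, -20, -10, 0, 0], [0.2, -25, -35, 0, -1], [0.2, -25, -70, 0, -2], [0.2, -25, -108, 0, -3], [0.2, -25, -148, 0, -4], [0.2, -25, -188, 0, -5], [0.2, -25, -228, 0, -6], [0.2, -25, -268, 0, -7], [0.2, -25, -308, 0, -7], [0.2, -25, -348, 0, -7], [0.2, -25, -385, 0, -7], [0.2, -25, -410, 0, -7]],
  ],
)

```text
clock: 5.95
position: [0.5966, -0.3079, 0.1997]
tcp_rot: [[-0.0, -0.054, 0.999], [-0.001, 0.999, 0.054], [-1.0, -0.001, -0.0]]
contact_force: [-0.2, 0.8, -1.8]
finger_gap: 0.0432
```

```bash
python3 plan.py .595 -.345 .075 -3.2
```

```text
t 5.95 pos [ 0.5966 -0.3079  0.1997] phi -3.07 gap 0.0432 F [-0.22  0.8  -1.8 ] j [-27.3  23.7  16.   82.3  -0.  -30.3]
shift [124.8 -36.8  -3.6] turn -0.13
```

Emit:
step_arm(
  motion=[
    [[0.2, 5, -20, -2, 0], [0.2, 25, -34, -2, 0], [0.2, 55, -38, -2, 0], [0.2, 85, -38, -2, 0], [0.2, 108, -38, -2, 0], [0.2, 118, -38, -2, 0], [0.2, 122, -38, -2, 0], [0.2, 124, -38, -2, 0], [0.2, 124, -38, -2, 0], [0.2, 124, -38, -2, 0]],
  ],
)

```text
clock: 6.78
position: [0.5986, -0.3428, 0.0779]
tcp_rot: [[0.003, -0.056, 0.998], [-0.001, 0.998, 0.056], [-1.0, -0.002, 0.002]]
contact_force: [1.1, -0.2, -1.2]
finger_gap: 0.0432
```

```bash
python3 wt.py 3 w4;python3 plan.py .595 -.345 .074 -3.2
```

```text
F mean [ 0.431  0.119 -1.328] sd [0.413 0.218 0.201] gap 0.0432 t 6.9333 [ 0.5983 -0.3427  0.0775]
t 6.93 pos [ 0.5983 -0.3427  0.0775] phi -3.21 gap 0.0432 F [ 0.37  0.22 -1.05] j [-29.8  26.8   5.3  68.3  -0.  -33. ]
shift [ 3.5 -2.1 -3.4] turn 0.01
```

Emit:
step_arm(
  motion=[
    [[0.2, 2, 0, -2, 0], [0.2, 4, 0, -3, 0], [0.2, 4, 0, -3, 0], [0.2, 4, 0, -3, 0]],
  ],
)

```text
clock: 7.27
position: [0.5953, -0.3429, 0.0737]
tcp_rot: [[0.003, -0.056, 0.998], [-0.001, 0.998, 0.056], [-1.0, -0.001, 0.003]]
contact_force: [-0.4, -0.2, 4.8]
finger_gap: 0.0429
```

```bash
python3 wt.py 3 w4
```

```text
F mean [-0.635 -0.02   5.277] sd [0.103 0.121 0.395] gap 0.0433 t 7.4167 [ 0.5953 -0.3429  0.0737]
```

View pics/w4.png

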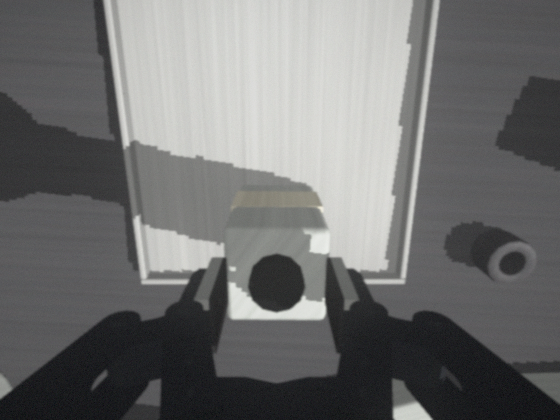

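Emit:
step_arm(
  motion=[
    [[0.8, 0, 0, 0, 0], [0.8, 0, 0, 0, 0], [0.8, 0, 0, 0, 0], [0.8, 0, 0, 0, 0], [0.8, -20, 0, 0, 0], [1, -50, 0, 0, 0], [1, -85, 0, 0, 0], [1, -115, 0, 0, 0], [1, -126, 0, 0, 0], [1, -126, 0, 0, 0]],
  ],
)

```text
clock: 8.25
position: [0.5958, -0.3434, 0.202]
tcp_rot: [[0.006, -0.056, 0.998], [-0.003, 0.998, 0.056], [-1.0, -0.004, 0.005]]
contact_force: [-0.4, -0.5, 0.7]
finger_gap: 0.0854
```

```bash
python3 wt.py 3 w5;python3 plan.py .5385 -.110 .2 15.9
```

```text
F mean [-0.286  0.23  -0.578] sd [0.268 0.421 0.247] gap 0.0856 t 8.4 [ 0.5942 -0.3424  0.1963]
t 8.4 pos [ 0.5942 -0.3424  0.1963] phi -3.2 gap 0.0856 F [ 0.09 -0.33 -0.4 ] j [-30.   25.5  18.3  82.9   0.  -33.2]
shift [ -3.4 235.1 -42.6] turn 19.1
```

View pics/w5.png

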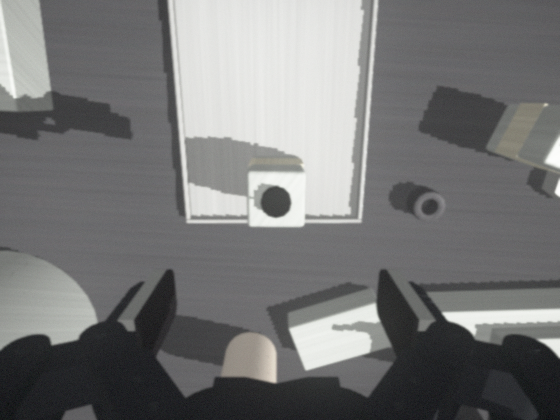

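Emit:
step_arm(
  motion=[
    [[1, 0, 25, -5, 3], [1, 0, 60, -12, 7], [1, 0, 98, -19, 12], [1, 0, 138, -26, 16], [1, 0, 178, -34, 19], [1, 0, 210, -40, 19], [1, -2, 230, -42, 19], [1, -2, 235, -42, 19], [1, -2, 235, -42, 19]],
  ],
)

```text
clock: 9.15
position: [0.5387, -0.109, 0.1986]
tcp_rot: [[-0.002, 0.27, 0.963], [0.0, 0.963, -0.27], [-1.0, -0.0, -0.002]]
contact_force: [0.6, -0.1, 0.2]
finger_gap: 0.0851
```

```bash
python3 wt.py 8 w6;python3 plan.py .5385 -.110 .066 15.9
```

```text
F mean [ 0.165 -0.237  0.017] sd [0.552 0.452 0.655] gap 0.0859 t 9.55 [ 0.5396 -0.1112  0.1996]
t 9.55 pos [ 0.5396 -0.1112  0.1996] phi 15.88 gap 0.0859 F [-1.16 -0.26 -0.47] j [-11.6  10.1  -2.2  77.8  -0.    4.2]
shift [133.6   0.9  -1.3] turn 0.02
```

View pics/w6.png

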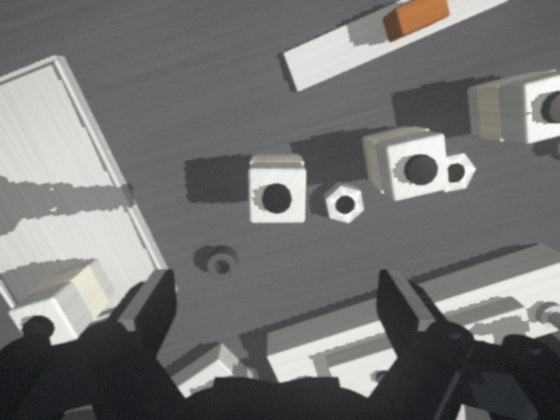

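Emit:
step_arm(
  motion=[
    [[1, 30, 0, -1, 0], [1, 70, 0, -1, 0], [1, 105, 0, -1, 0], [1, 126, 0, -1, 0], [1, 134, 0, -1, 0], [1, 134, 0, -1, 0], [0.2, 134, 0, -1, 0], [0.2, 134, 0, -1, 0], [0.2, 134, 0, -1, 0], [0.2, 134, 0, -1, 0], [0.2, 134, 0, -1, 0], [0.2, 134, 0, -1, 0]],
  ],
)

```text
clock: 10.55
position: [0.5399, -0.1105, 0.0684]
tcp_rot: [[0.004, 0.272, 0.962], [-0.001, 0.962, -0.272], [-1.0, -0.0, 0.004]]
contact_force: [-1.7, -0.5, 6.3]
finger_gap: 0.0431
```

Emit:
step_arm(
  motion=[
    [[0.2, -10, 0, 0, 0], [0.2, -30, 0, 0, 0], [0.2, -60, 0, 0, 0], [0.2, -90, 0, 0, 0], [0.2, -120, 0, 0, 0], [0.2, -132, 0, 0, 0], [0.2, -135, 0, 0, 0], [0.2, -135, 0, 0, 0], [0.2, -135, 0, 0, 0]],
  ],
)

```text
clock: 11.3
position: [0.5381, -0.1099, 0.2002]
tcp_rot: [[-0.001, 0.272, 0.962], [0.0, 0.962, -0.272], [-1.0, -0.0, -0.001]]
contact_force: [-0.2, -0.3, -1.7]
finger_gap: 0.0433
```

```bash
python3 wt.py 10 w7; python3 plan.py .539 -.348 .2 -3.2;  python3 plan.py .593 .358 .2 2.3
```

```text
F mean [ 0.238 -0.056 -2.407] sd [0.498 0.435 0.574] gap 0.0433 t 11.8 [ 0.5385 -0.11    0.2006]
t 11.8 pos [ 0.5385 -0.11    0.2006] phi 15.8 gap 0.0433 F [ 0.7   0.85 -2.29] j [-11.5   9.9  -2.2  77.9  -0.    4.3]
shift [   0.6 -228.8   65.3] turn -19.0
t 11.8 pos [ 0.5385 -0.11    0.2006] phi 15.8 gap 0.0433 F [ 0.7   0.85 -2.29] j [-11.5   9.9  -2.2  77.9  -0.    4.3]
shift [  0.7 465.2 -75. ] turn -13.5
```

View pics/w7.png

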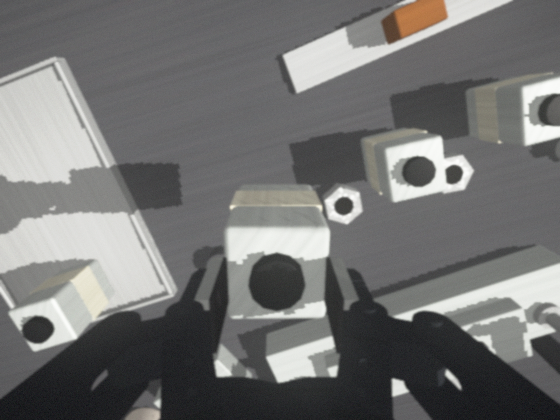

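Emit:
step_arm(
  motion=[
    [[0.2, 0, -10, 3, -1], [0.2, 0, -30, 9, -4], [0.2, 0, -62, 18, -8], [0.2, 0, -97, 28, -12], [0.2, 0, -132, 38, -15], [0.2, 0, -167, 48, -18], [0.2, 0, -198, 57, -19], [0.2, 0, -218, 63, -19], [0.2, 0, -228, 65, -19], [0.2, 0, -228, 65, -19], [0.2, 0, -228, 65, -19]],
  ],
)

```text
clock: 12.72
position: [0.5388, -0.3469, 0.2006]
tcp_rot: [[-0.0, -0.055, 0.998], [0.001, 0.998, 0.055], [-1.0, 0.001, -0.0]]
contact_force: [0.6, 1.1, -2.1]
finger_gap: 0.0429
```

```bash
python3 plan.py .539 -.348 .076 -3.2
```

```text
t 12.72 pos [ 0.5388 -0.3469  0.2006] phi -3.16 gap 0.0429 F [ 0.57  1.06 -2.11] j [-32.8  20.1  11.   80.9   0.  -36. ]
shift [124.6  -1.2   0.2] turn -0.04
```

Emit:
step_arm(
  motion=[
    [[0.2, 20, 0, 0, 0], [0.2, 50, 0, 0, 0], [0.2, 85, 0, 0, 0], [0.2, 110, 0, 0, 0], [0.2, 120, 0, 0, 0], [0.2, 125, 0, 0, 0], [0.2, 127, 0, 0, 0], [0.2, 128, 0, 0, 0], [0.2, 128, 0, 0, 0]],
  ],
)

```text
clock: 13.47
position: [0.54, -0.3473, 0.0746]
tcp_rot: [[0.002, -0.056, 0.998], [-0.001, 0.998, 0.056], [-1.0, -0.002, 0.002]]
contact_force: [-0.9, -0.6, -1.6]
finger_gap: 0.0431
```

```bash
python3 wt.py 3 w8
```

```text
F mean [-0.272 -0.169  0.734] sd [0.127 0.398 0.644] gap 0.0429 t 13.6167 [ 0.5399 -0.3476  0.0745]
```

Touching the floor; release and go up.

Emit:
step_arm(
  motion=[
    [[0.8, 1, 0, 0, 0], [0.8, 1, 0, 0, 0], [0.8, 1, 0, 0, 0], [0.8, 1, 0, 0, 0], [0.8, -20, 0, 0, 0], [1, -50, 0, 0, 0], [1, -85, 0, 0, 0], [1, -115, 0, 0, 0], [1, -126, 0, 0, 0], [1, -126, 0, 0, 0]],
  ],
)

```text
clock: 14.45
position: [0.5403, -0.3481, 0.2028]
tcp_rot: [[0.005, -0.056, 0.998], [-0.004, 0.998, 0.056], [-1.0, -0.004, 0.005]]
contact_force: [0.1, -0.8, -0.1]
finger_gap: 0.0849
```

```bash
python3 wt.py 3 w8;python3 plan.py .547 .002 .2 1.9
```

```text
F mean [ 0.182 -0.025 -0.475] sd [0.333 0.322 0.744] gap 0.0852 t 14.6 [ 0.5385 -0.3469  0.1971]
t 14.6 pos [ 0.5385 -0.3469  0.1971] phi -3.2 gap 0.0852 F [-0.12 -0.48  0.57] j [-32.8  20.2  10.7  80.6  -0.  -36. ]
shift [ -2.5 347.9  27.9] turn 5.1
```

View pics/w8.png

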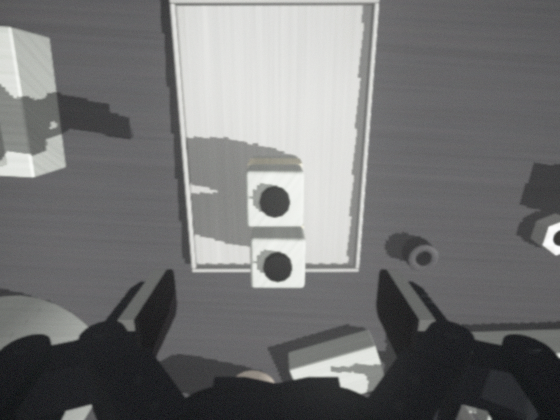

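Two tins upright in the pan. Next tin C.

Emit:
step_arm(
  motion=[
    [[1, 0, 25, 2, 1], [1, 0, 60, 5, 2], [1, 0, 98, 8, 3], [1, 0, 138, 11, 4], [1, 0, 178, 14, 5], [1, 0, 218, 17, 5], [1, 0, 258, 20, 5], [1, 0, 295, 24, 5], [1, 0, 325, 27, 5], [1, -2, 344, 28, 5], [1, -2, 348, 28, 5], [1, -2, 348, 28, 5]],
  ],
)

```text
clock: 15.6
position: [0.5466, 0.003, 0.199]
tcp_rot: [[-0.003, 0.029, 1.0], [-0.0, 1.0, -0.029], [-1.0, -0.0, -0.003]]
contact_force: [0.4, 0.3, -0.1]
finger_gap: 0.0853
```

```bash
python3 wt.py 8 w9;python3 plan.py .547 .002 .066 1.9
```

```text
F mean [0.291 0.004 0.074] sd [0.513 0.506 0.322] gap 0.0857 t 16.0 [0.5475 0.001  0.2008]
t 16.0 pos [0.5475 0.001  0.2008] phi 1.88 gap 0.0857 F [-0.37 -0.1   0.04] j [ 0.1  9.7 -2.5 77.8 -0.   2. ]
shift [134.8   1.   -0.5] turn 0.02
```

View pics/w9.png

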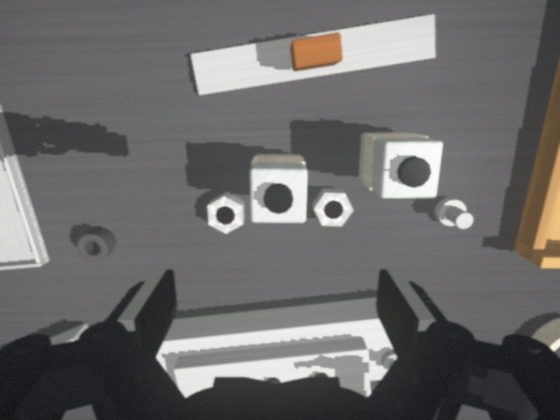

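Emit:
step_arm(
  motion=[
    [[1, 30, 1, 0, 0], [1, 70, 1, 0, 0], [1, 105, 1, 0, 0], [1, 126, 1, 0, 0], [1, 134, 1, 0, 0], [1, 134, 1, 0, 0], [0.2, 134, 1, 0, 0], [0.2, 134, 1, 0, 0], [0.2, 134, 1, 0, 0], [0.2, 134, 1, 0, 0], [0.2, 134, 1, 0, 0], [0.2, 134, 1, 0, 0]],
  ],
)

```text
clock: 17.0
position: [0.549, 0.0027, 0.0694]
tcp_rot: [[0.004, 0.032, 0.999], [-0.0, 1.0, -0.032], [-1.0, -0.0, 0.004]]
contact_force: [-1.8, -1.9, 6.3]
finger_gap: 0.0429
```

Emit:
step_arm(
  motion=[
    [[0.2, -10, 0, 0, 0], [0.2, -30, 0, 0, 0], [0.2, -60, 0, 0, 0], [0.2, -90, 0, 0, 0], [0.2, -120, 0, 0, 0], [0.2, -132, 0, 0, 0], [0.2, -135, 0, 0, 0], [0.2, -135, 0, 0, 0], [0.2, -135, 0, 0, 0]],
  ],
)

```text
clock: 17.75
position: [0.5468, 0.0029, 0.2006]
tcp_rot: [[-0.002, 0.031, 1.0], [0.0, 1.0, -0.031], [-1.0, -0.0, -0.002]]
contact_force: [0.1, 1.0, -7.0]
finger_gap: 0.0427
```

```bash
python3 wt.py 10 w10; python3 plan.py .482 -.352 .2 -3.2;  python3 plan.py .593 .358 .2 2.3
```

```text
F mean [-0.121 -0.242 -6.697] sd [0.533 0.521 0.482] gap 0.0429 t 18.25 [0.5475 0.0029 0.2017]
t 18.25 pos [0.5475 0.0029 0.2017] phi 1.8 gap 0.0429 F [-0.22 -0.85 -6.98] j [ 0.3  9.7 -2.4 77.9  0.   2.1]
shift [   1.7 -356.8  -54.3] turn -5.0
t 18.25 pos [0.5475 0.0029 0.2017] phi 1.8 gap 0.0429 F [-0.22 -0.85 -6.98] j [ 0.3  9.7 -2.4 77.9  0.   2.1]
shift [  1.7 356.3  34.4] turn 0.5
```

View pics/w10.png

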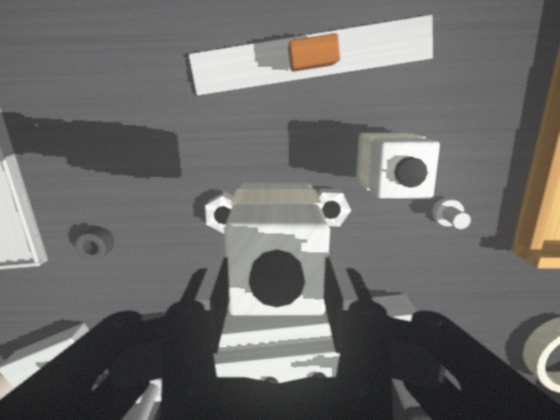

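Emit:
step_arm(
  motion=[
    [[0.2, 0, 8, 1, 0], [0.2, 0, 28, 3, 0], [0.2, 0, 58, 6, 0], [0.2, 0, 93, 9, 0], [0.2, 0, 130, 13, 0], [0.2, 0, 168, 16, 0], [0.2, 0, 206, 20, 0], [0.2, 0, 244, 24, 0], [0.2, 0, 280, 28, 0], [0.2, 0, 312, 31, 0], [0.2, 0, 338, 33, 0], [0.2, 0, 352, 34, 0.5]],
  ],
  newtons=100,
)

```text
clock: 19.25
position: [0.5921, 0.358, 0.2009]
tcp_rot: [[-0.001, 0.037, 0.999], [0.001, 0.999, -0.037], [-1.0, 0.001, -0.001]]
contact_force: [-0.7, 0.3, -8.4]
finger_gap: 0.0414
```

```bash
python3 wt.py 2 w11; python3 plan.py .593 .358 .076 2.3
```

```text
F mean [ 0.405  0.485 -6.692] sd [0.314 0.772 0.312] gap 0.0411 t 19.35 [0.592  0.3573 0.2006]
t 19.35 pos [0.592  0.3573 0.2006] phi 2.1 gap 0.0411 F [ 0.72 -0.29 -7.  ] j [31.1 26.2 19.8 83.7  0.1 33.2]
shift [124.6   0.6   1.1] turn 0.2
```

View pics/w11.png

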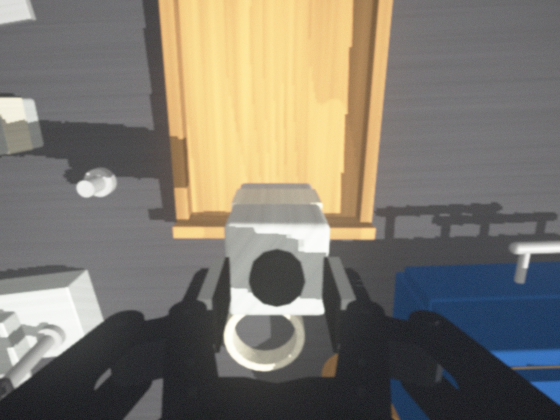

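Emit:
step_arm(
  motion=[
    [[0.2, 20, 0, 1, 0], [0.2, 50, 0, 1, 0], [0.2, 85, 0, 1, 0], [0.2, 110, 0, 1, 0], [0.2, 120, 0, 1, 0], [0.2, 124, 0, 1, 0], [0.2, 126, 0, 1, 0], [0.2, 126, 0, 1, 0], [0.2, 126, 0, 1, 0]],
  ],
)

```text
clock: 20.1
position: [0.5946, 0.3542, 0.0779]
tcp_rot: [[0.003, 0.04, 0.999], [0.002, 0.999, -0.04], [-1.0, 0.002, 0.003]]
contact_force: [0.8, 0.2, -6.1]
finger_gap: 0.0413
```

```bash
python3 wt.py 3 w12
```

```text
F mean [-0.036 -0.045 -6.797] sd [0.192 0.339 0.248] gap 0.0414 t 20.25 [0.5943 0.354  0.0773]
```

Emit:
step_arm(
  motion=[
    [[0.2, 2, 0, 0, 0], [0.2, 3, 0, 0, 0], [0.2, 4, 0, 0, 0], [0.2, 4, 0, 0, 0], [0.2, 4, 0, 0, 0]],
  ],
)

```text
clock: 20.67
position: [0.5947, 0.3539, 0.0758]
tcp_rot: [[0.004, 0.04, 0.999], [0.002, 0.999, -0.04], [-1.0, 0.002, 0.004]]
contact_force: [-3.5, -3.3, 9.0]
finger_gap: 0.041
```

```bash
python3 wt.py 3 w12
```

```text
F mean [-3.381 -2.729  9.081] sd [0.442 0.432 0.108] gap 0.0412 t 20.8167 [0.5948 0.354  0.0758]
```

Emit:
step_arm(
  motion=[
    [[0.8, -1, 0, 0, 0], [0.8, -1, 0, 0, 0], [0.8, -1, 0, 0, 0], [0.8, -1, 0, 0, 0], [0.8, -20, 0, 0, 0], [1, -50, 0, 0, 0], [1, -85, 0, 0, 0], [1, -115, 0, 0, 0], [1, -126, 0, 0, 0], [1, -126, 0, 0, 0]],
  ],
  newtons=80,
)

```text
clock: 21.65
position: [0.595, 0.3545, 0.2022]
tcp_rot: [[0.006, 0.04, 0.999], [0.004, 0.999, -0.04], [-1.0, 0.004, 0.006]]
contact_force: [0.4, -0.1, -0.1]
finger_gap: 0.0851
```

```bash
python3 wt.py 3 w13;python3 plan.py .529 .107 .2 2.2
```

```text
F mean [-0.383 -0.134 -0.716] sd [0.135 0.429 0.319] gap 0.0851 t 21.8 [0.5933 0.3535 0.1963]
t 21.8 pos [0.5933 0.3535 0.1963] phi 2.3 gap 0.0851 F [-0.51 -0.67 -1.07] j [30.8 26.1 19.2 83.2  0.  33.1]
shift [  -3.4 -248.9  -54.3] turn -0.1
```

View pics/w13.png

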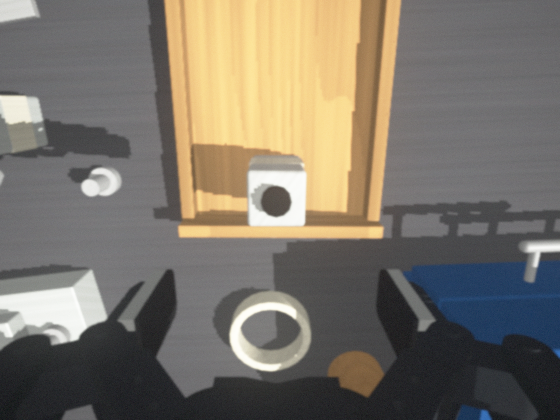

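Tin C stands upright on the crate floor. Next B.

Emit:
step_arm(
  motion=[
    [[1, 0, -25, -5, 0], [1, 0, -60, -13, 0], [1, 0, -98, -21, 0], [1, 0, -136, -30, 0], [1, 0, -174, -38, 0], [1, 0, -208, -46, 0], [1, -2, -234, -52, 0], [1, -3, -248, -54, 0], [1, -3, -249, -54, 0], [1, -3, -249, -54, 0]],
  ],
)

```text
clock: 22.63
position: [0.5294, 0.1066, 0.1999]
tcp_rot: [[-0.001, 0.041, 0.999], [0.0, 0.999, -0.041], [-1.0, 0.0, -0.001]]
contact_force: [-0.6, -0.3, -0.3]
finger_gap: 0.0853
```

```bash
python3 wt.py 8 w14;python3 plan.py .529 .107 .066 2.2
```

```text
F mean [0.139 0.014 0.161] sd [0.613 0.217 0.352] gap 0.0855 t 23.0333 [0.5297 0.1077 0.2006]
t 23.03 pos [0.5297 0.1077 0.2006] phi 2.23 gap 0.0855 F [0.61 0.16 0.85] j [11.5  9.  -3.4 77.7  0.  13.7]
shift [134.6  -0.7  -0.7] turn -0.03
```

View pics/w14.png

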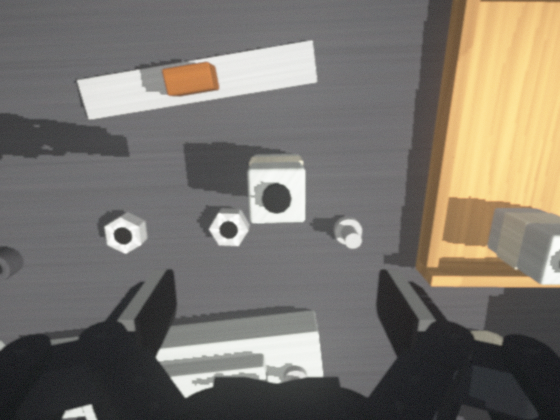

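Emit:
step_arm(
  motion=[
    [[1, 30, 0, 0, 0], [1, 70, 0, 0, 0], [1, 105, 0, 0, 0], [1, 126, 0, 0, 0], [1, 134, 0, 0, 0], [1, 134, 0, 0, 0], [0.2, 134, 0, 0, 0], [0.2, 134, 0, 0, 0], [0.2, 134, 0, 0, 0], [0.2, 134, 0, 0, 0], [0.2, 134, 0, 0, 0], [0.2, 134, 0, 0, 0]],
  ],
)

```text
clock: 24.03
position: [0.5312, 0.1075, 0.0695]
tcp_rot: [[0.004, 0.04, 0.999], [0.001, 0.999, -0.04], [-1.0, 0.001, 0.004]]
contact_force: [-1.6, 1.1, 6.8]
finger_gap: 0.0424
```

Emit:
step_arm(
  motion=[
    [[0.2, -10, 0, 0, 0], [0.2, -30, 0, 0, 0], [0.2, -60, 0, 0, 0], [0.2, -90, 0, 0, 0], [0.2, -120, 0, 0, 0], [0.2, -132, 0, 0, 0], [0.2, -135, 0, 0, 0], [0.2, -135, 0, 0, 0], [0.2, -135, 0, 0, 0]],
  ],
)

```text
clock: 24.78
position: [0.5292, 0.1069, 0.2012]
tcp_rot: [[-0.001, 0.04, 0.999], [-0.0, 0.999, -0.04], [-1.0, -0.0, -0.001]]
contact_force: [-0.5, -0.1, -1.7]
finger_gap: 0.0423
```

```bash
python3 wt.py 10 w15; python3 plan.py .482 -.352 .2 -3.2;  python3 plan.py .533 .358 .2 2.3
```

```text
F mean [ 0.     0.344 -2.402] sd [0.419 0.423 0.46 ] gap 0.0423 t 25.2833 [0.5295 0.107  0.2017]
t 25.28 pos [0.5295 0.107  0.2017] phi 2.3 gap 0.0423 F [ 0.16  0.18 -2.46] j [11.4  8.9 -3.3 77.8  0.  13.7]
shift [   1.7 -460.5  -29.1] turn -5.5
t 25.28 pos [0.5295 0.107  0.2017] phi 2.3 gap 0.0423 F [ 0.16  0.18 -2.46] j [11.4  8.9 -3.3 77.8  0.  13.7]
shift [  1.6 251.   -6.6] turn 0.0
```

View pics/w15.png

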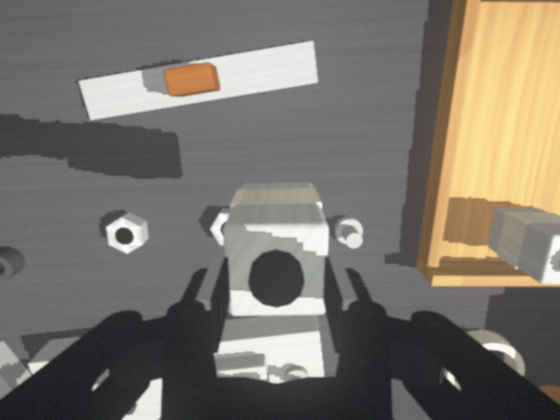

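Emit:
step_arm(
  motion=[
    [[0.2, 0, -10, 0, 0], [0.2, 0, -32, -2, 0], [0.2, 0, -66, -4, -1], [0.2, 0, -104, -6, -2], [0.2, 0, -144, -9, -3], [0.2, 0, -184, -11, -4], [0.2, 0, -224, -14, -5], [0.2, 0, -264, -17, -5], [0.2, 0, -304, -19, -5], [0.2, 0, -344, -22, -5], [0.2, 0, -382, -24, -5], [0.2, 0, -412, -26, -5]],
  ],
)

```text
clock: 26.28
position: [0.4859, -0.3071, 0.2019]
tcp_rot: [[-0.0, -0.045, 0.999], [-0.001, 0.999, 0.045], [-1.0, -0.001, -0.0]]
contact_force: [1.8, 0.5, -3.3]
finger_gap: 0.0422
```

Emit:
step_arm(
  motion=[
    [[0.2, 0, -25, -2, -0.5], [0.2, 0, -42, -3, -0.5], [0.2, 0, -48, -3, -0.5], [0.2, 0, -48, -3, -0.5], [0.2, 0, -48, -3, -0.5]],
  ],
)

```text
clock: 26.7
position: [0.4863, -0.3512, 0.2017]
tcp_rot: [[-0.0, -0.056, 0.998], [0.001, 0.998, 0.056], [-1.0, 0.001, -0.0]]
contact_force: [-0.4, 0.6, -2.5]
finger_gap: 0.0422
```

```bash
python3 wt.py 2 w16; python3 plan.py .482 -.352 .0755 -3.2
```

```text
F mean [-0.452 -0.016 -2.867] sd [0.128 0.25  0.606] gap 0.0421 t 26.8 [ 0.4866 -0.3505  0.202 ]
t 26.8 pos [ 0.4866 -0.3505  0.202 ] phi -3.28 gap 0.0421 F [-0.58 -0.27 -3.47] j [-35.8  15.4   4.9  79.4   0.  -39.1]
shift [126.5  -1.3  -4.7] turn 0.08
```

View pics/w16.png

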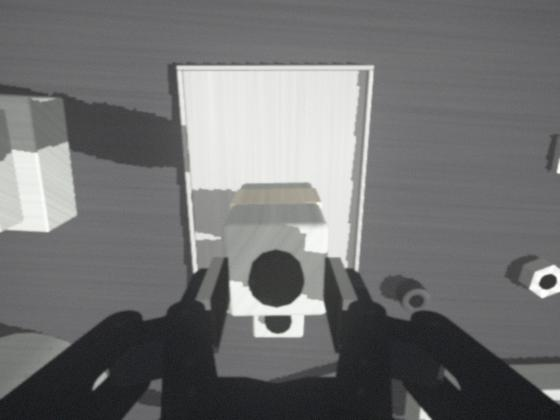

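Emit:
step_arm(
  motion=[
    [[0.2, 20, -1, -5, 0], [0.2, 50, -1, -5, 0], [0.2, 85, -1, -5, 0], [0.2, 110, -1, -5, 0], [0.2, 120, -1, -5, 0], [0.2, 125, -1, -5, 0], [0.2, 127, -1, -5, 0], [0.2, 128, -1, -5, 0], [0.2, 129, -1, -5, 0], [0.2, 129, -1, -5, 0]],
  ],
)

```text
clock: 27.63
position: [0.4826, -0.3529, 0.0756]
tcp_rot: [[0.003, -0.056, 0.998], [-0.001, 0.998, 0.056], [-1.0, -0.001, 0.003]]
contact_force: [-1.6, 2.9, 4.7]
finger_gap: 0.0423
```

```bash
python3 wt.py 3 w16
```

```text
F mean [-2.181  3.902  5.292] sd [0.265 0.2   0.393] gap 0.0422 t 27.7833 [ 0.4826 -0.353   0.0756]
```

Emit:
step_arm(
  motion=[
    [[0.8, -1, 0, 0, 0], [0.8, -1, 0, 0, 0], [0.8, -1, 0, 0, 0], [0.8, -1, 0, 0, 0], [0.8, -20, 0, 0, 0], [1, -50, 0, 0, 0], [1, -85, 0, 0, 0], [1, -115, 0, 0, 0], [1, -126, 0, 0, 0], [1, -126, 0, 0, 0]],
  ],
)

```text
clock: 28.62
position: [0.4829, -0.3541, 0.2026]
tcp_rot: [[0.005, -0.056, 0.998], [-0.004, 0.998, 0.056], [-1.0, -0.004, 0.005]]
contact_force: [0.4, 0.0, -0.7]
finger_gap: 0.0852
```

Run:
```python
from h import *
for n in('top','wrist'):cv2.imwrite(f'pics/{n}17.png',read_camera(n)['pixels'])
t=cv2.imread('pics/top17.png')
cv2.imwrite('pics/t17.png',cv2.resize(t[150:300,190:390],None,fx=4,fy=4,interpolation=cv2.INTER_CUBIC))
```

```text
(no output)
```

View pics/top17.png

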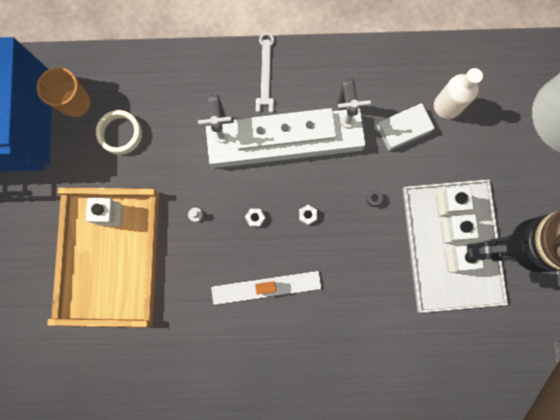

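View pics/t17.png

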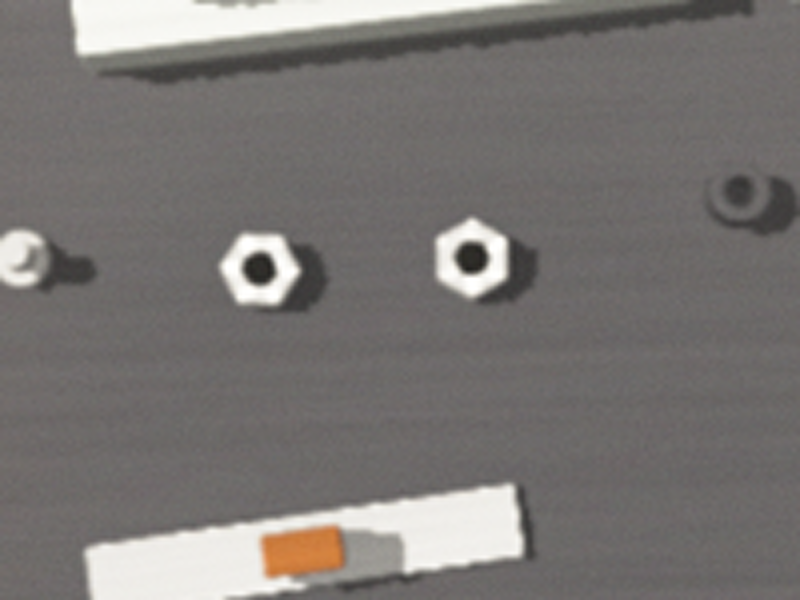

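View pics/wrist17.png

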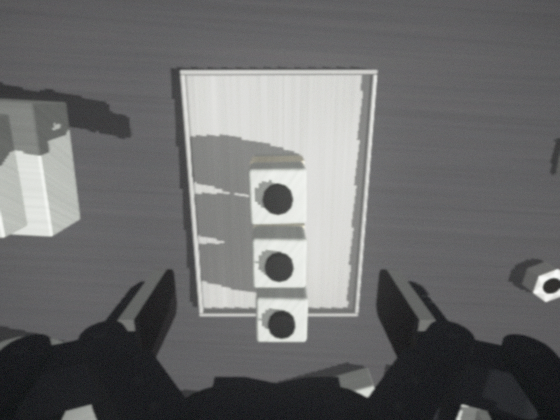

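```bash
python3 plan.py .435 .037 .2 -6.6
```

```text
t 28.72 pos [ 0.4815 -0.3531  0.1982] phi -3.2 gap 0.0855 F [-0.54  0.19 -0.67] j [-36.3  15.2   4.   78.9  -0.  -39.5]
shift [ -1.8 392.1 -24.6] turn -3.4
```

Emit:
step_arm(
  motion=[
    [[1, 0, 25, -2, 0], [1, 0, 60, -4, -1], [1, 0, 98, -6, -2], [1, 0, 138, -9, -3], [1, 0, 178, -11, -3.4], [1, 0, 218, -14, -3.4], [1, 0, 258, -16, -3.4], [1, 0, 298, -19, -3.4], [1, 0, 335, -21, -3.4], [1, 0, 367, -23, -3.4], [1, 0, 388, -24, -3.4], [1, 0, 392, -25, -3.4]],
  ],
)

```text
clock: 29.72
position: [0.433, 0.0396, 0.1966]
tcp_rot: [[-0.004, -0.119, 0.993], [0.0, 0.993, 0.119], [-1.0, 0.001, -0.004]]
contact_force: [0.4, -0.2, 0.3]
finger_gap: 0.086
```

```bash
python3 wt.py 4 w18;python3 plan.py .435 .037 .04 -6.6
```

```text
F mean [ 0.213 -0.727 -0.09 ] sd [0.321 0.517 0.087] gap 0.0854 t 29.9167 [0.4342 0.0363 0.1978]
t 29.92 pos [0.4342 0.0363 0.1978] phi -6.58 gap 0.0854 F [ 0.22 -0.59 -0.12] j [  4.8  -2.3 -15.7  76.6  -0.   -1.8]
shift [157.8   0.6   1.2] turn -0.02
```

View pics/w18.png

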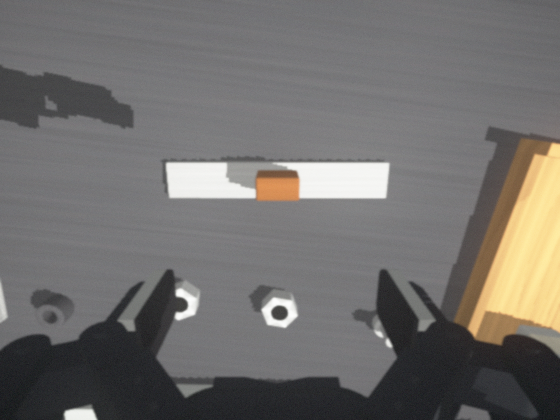

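Emit:
step_arm(
  motion=[
    [[1, 30, 0, 1, 0], [1, 70, 0, 1, 0], [1, 108, 0, 1, 0], [1, 138, 0, 1, 0], [1, 152, 0, 1, 0], [1, 158, 0, 1, 0], [0.2, 158, 0, 1, 0], [0.2, 158, 0, 1, 0], [0.2, 158, 0, 1, 0], [0.2, 158, 0, 1, 0], [0.2, 158, 0, 1, 0], [0.2, 158, 0, 1, 0]],
  ],
)

```text
clock: 30.92
position: [0.4362, 0.0372, 0.0417]
tcp_rot: [[0.002, -0.115, 0.993], [0.0, 0.993, 0.115], [-1.0, -0.0, 0.002]]
contact_force: [0.4, -1.1, 0.5]
finger_gap: 0.017
```

```bash
python3 wt.py 4 w19;python3 plan.py .435 .037 .04 -6.6
```

```text
F mean [-0.473 -0.339 -0.339] sd [0.289 0.512 0.61 ] gap 0.017 t 31.1167 [0.4357 0.0372 0.0411]
t 31.12 pos [0.4357 0.0372 0.0411] phi -6.61 gap 0.017 F [-0.47  0.14 -1.  ] j [  4.9   1.9 -31.9  56.2  -0.   -1.7]
shift [ 1.1 -0.1 -0.7] turn 0.01
```

View pics/w19.png

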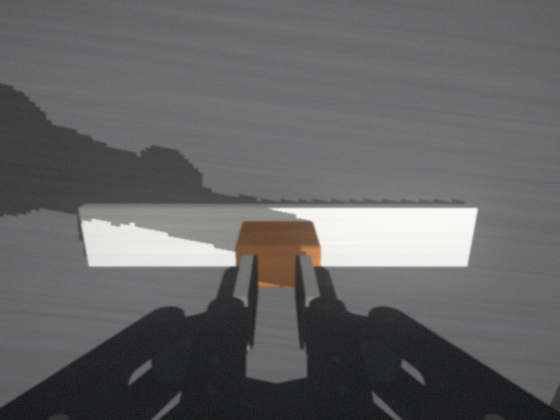

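Run:
```python
from h import *
c=read_camera('wrist')
w=np.array([plane(c,p,.008)[:2] for p in [(79,205),(477,207),(469,267),(89,267)]]);print(w.round(4),w.mean(0))
print(plane(c,(278,222),.044),plane(c,(237,250),.044),plane(c,(319,250),.044))
print(get_state()['position'])
for n in('top','side'):cv2.imwrite(f'pics/{n}20.png',read_camera(n)['pixels'])
t=cv2.imread('pics/top20.png');cv2.imwrite('pics/t20.png',cv2.resize(t[220:320,200:340],None,fx=5,fy=5))
t=cv2.imread('pics/side20.png');cv2.imwrite('pics/s20.png',cv2.resize(t[180:300,270:410],None,fx=5,fy=5))
```

```text
[[ 0.4293 -0.0733]
 [ 0.4051  0.1442]
 [ 0.4412  0.1501]
 [ 0.4668 -0.0695]] [0.43562897 0.03786039]
[0.41365331 0.03480755 0.044     ] [0.42937922 0.01771561 0.044     ] [0.42502523 0.05508979 0.044     ]
[0.4356074  0.03716882 0.04100227]
```

View pics/t20.png

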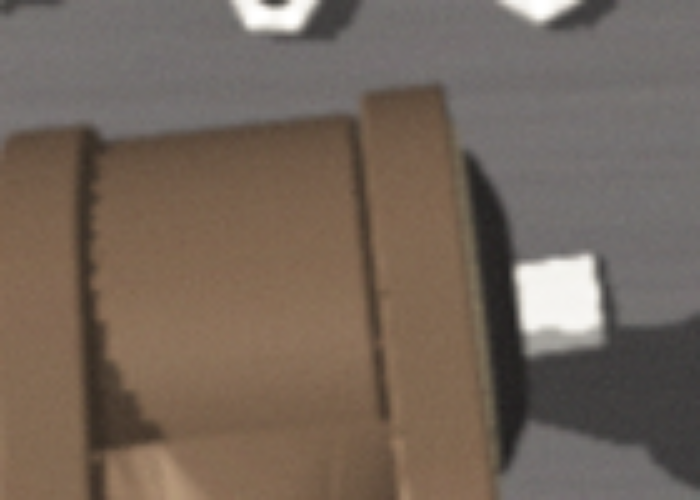

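View pics/s20.png

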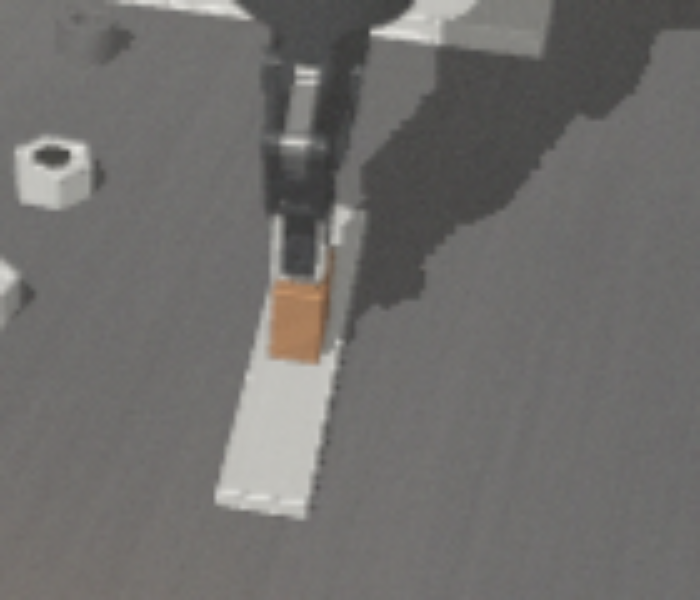

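Run:
```python
from h import *
C=cams()
def pj(c,X):
    v=c['mtx']@(c['R']@np.array(X)+c['t']);return (v[:2]/v[2]).round(1)
for z in(.008,.016,.03,.044,.05):
    for dy in (-.02,0,.02): print(z,dy,pj(C['side'],(.435-.115*dy,.037+dy,z)),pj(read_camera('wrist'),(.435-.115*dy,.037+dy,z)))
```

```text
0.008 -0.02 [331.6 240.9] [241.5 236.5]
0.008 0 [330.4 246.1] [277.2 236.6]
0.008 0.02 [329.1 251.5] [312.9 236.6]
0.016 -0.02 [331.8 237.9] [240.1 242.1]
0.016 0 [330.6 243.1] [277.3 242.2]
0.016 0.02 [329.3 248.5] [314.4 242.2]
0.03 -0.02 [332.2 232.7] [237.4 253. ]
0.03 0 [331.  237.8] [277.4 253.1]
0.03 0.02 [329.7 243.1] [317.3 253.1]
0.044 -0.02 [332.6 227.3] [234.2 265.8]
0.044 0 [331.4 232.4] [277.5 265.8]
0.044 0.02 [330.1 237.6] [320.8 265.9]
0.05 -0.02 [332.8 225. ] [232.6 271.9]
0.05 0 [331.6 230. ] [277.5 271.9]
0.05 0.02 [330.3 235.2] [322.4 272. ]
```

Run:
```python
import cv2
t=cv2.imread('pics/side20.png');cv2.imwrite('pics/s20b.png',cv2.resize(t[190:270,300:370],None,fx=8,fy=8,interpolation=cv2.INTER_NEAREST))
t=cv2.imread('pics/w19.png');cv2.imwrite('pics/w19b.png',cv2.resize(t[200:350,200:360],None,fx=4,fy=4,interpolation=cv2.INTER_CUBIC))
```

```text
(no output)
```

View pics/s20b.png

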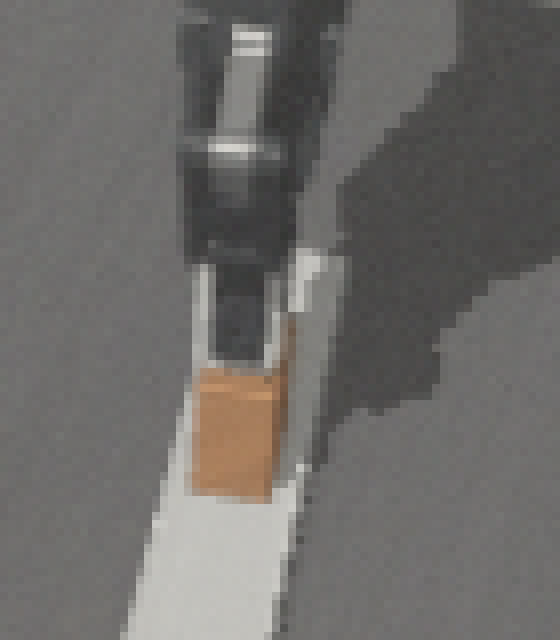

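View pics/w19b.png

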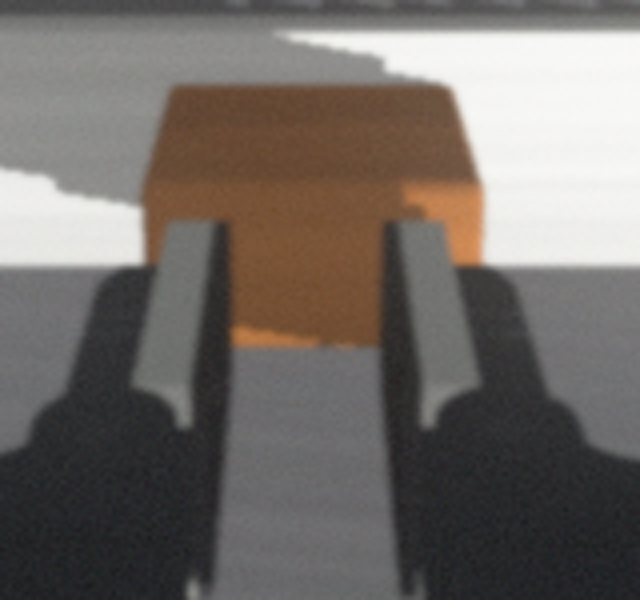

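Run:
```python
from h import *
c=read_camera('wrist');s=get_state();R=s['tcp_rot'];p=s['position']
for d in(-.02,-.01,0,.006,.025):
  for w in (-.011,0):
    for y in (-.0085,.0085):
        X=p+R@np.array([d,y,w]);v=c['R']@X+c['t'];u=c['mtx']@v;print(d,w,y,'depth',v[2].round(4),(u[:2]/u[2]).round(1))
print(R.T@(-c['R'].T@c['t']-p), s['finger_gap'])
```

```text
-0.02 -0.011 -0.0085 depth 0.1415 [257.  261.7]
-0.02 -0.011 0.0085 depth 0.1415 [298.5 261.8]
-0.02 0 -0.0085 depth 0.1448 [257.4 285.6]
-0.02 0 0.0085 depth 0.1448 [298.  285.6]
-0.01 -0.011 -0.0085 depth 0.1511 [258.2 251.5]
-0.01 -0.011 0.0085 depth 0.151 [297.1 251.5]
-0.01 0 -0.0085 depth 0.1543 [258.6 274. ]
-0.01 0 0.0085 depth 0.1543 [296.6 274.1]
0 -0.011 -0.0085 depth 0.1606 [259.3 242.4]
0 -0.011 0.0085 depth 0.1606 [295.8 242.5]
0 0 -0.0085 depth 0.1639 [259.6 263.9]
0 0 0.0085 depth 0.1639 [295.4 263.9]
0.006 -0.011 -0.0085 depth 0.1663 [259.9 237.5]
0.006 -0.011 0.0085 depth 0.1663 [295.2 237.5]
0.006 0 -0.0085 depth 0.1696 [260.2 258.3]
0.006 0 0.0085 depth 0.1696 [294.8 258.3]
0.025 -0.011 -0.0085 depth 0.1845 [261.5 223.9]
0.025 -0.011 0.0085 depth 0.1844 [293.3 224. ]
0.025 0 -0.0085 depth 0.1877 [261.7 243. ]
0.025 0 0.0085 depth 0.1877 [293. 243.]
[-0.14842519 -0.00059929 -0.07443816] 0.017057458456262296
```

Emit:
step_arm(
  motion=[
    [[1, 0, 0, 0, 0], [1, 0, 0, 0, 0], [1, 0, 0, 0, 0], [1, 0, 0, 0, 0], [1, 4, 0, 0, 0], [1, 4, 0, 0, 0], [1, 4, 0, 0, 0]],
  ],
)

```text
clock: 32.65
position: [0.4353, 0.0371, 0.0365]
tcp_rot: [[-0.001, -0.115, 0.993], [-0.0, 0.993, 0.115], [-1.0, 0.0, -0.001]]
contact_force: [0.1, 0.5, -0.2]
finger_gap: 0.0851
```

```bash
cat > look.py <<'E'
from h import *
import sys
n=sys.argv[1]
s=read_camera('side')['pixels'];w=read_camera('wrist')['pixels']
a=cv2.resize(s[190:270,290:370],(400,400),interpolation=cv2.INTER_CUBIC)
b=cv2.resize(w[180:360,180:380],(400,360),interpolation=cv2.INTER_CUBIC)
cv2.imwrite(f'pics/{n}.png',np.hstack([a,np.vstack([b,np.zeros((40,400,3),np.uint8)])]))
E
python3 look.py l1; python3 plan.py .435 .037 .03 -6.6
```

```text
t 32.75 pos [0.4355 0.0371 0.0368] phi -6.6 gap 0.0855 F [-0.11  0.43  0.05] j [  4.9   2.1 -32.2  55.7   0.   -1.7]
shift [ 6.8 -0.  -0.5] turn 0.0
```

View pics/l1.png

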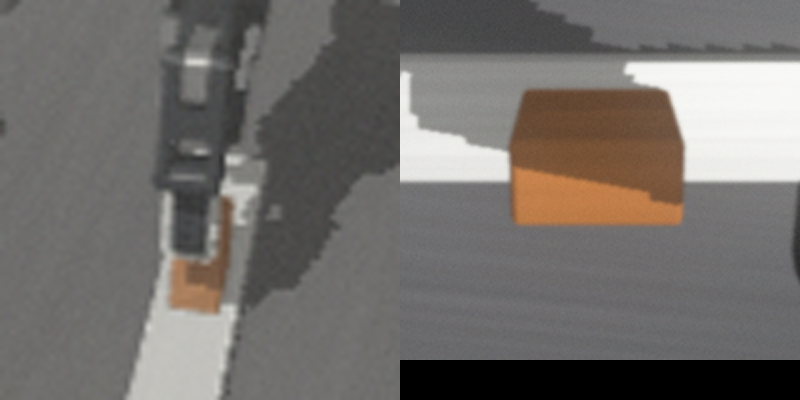

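Emit:
step_arm(
  motion=[
    [[1, 4, 0, 0, 0], [1, 8, 0, 0, 0], [1, 12, 0, 0, 0], [1, 15, 0, 0, 0], [1, 15, 0, 0, 0], [1, 15, 0, 0, 0]],
  ],
)

```text
clock: 33.25
position: [0.4353, 0.0371, 0.0216]
tcp_rot: [[-0.001, -0.115, 0.993], [-0.0, 0.993, 0.115], [-1.0, 0.0, -0.001]]
contact_force: [0.1, -0.3, -0.6]
finger_gap: 0.0856
```

```bash
python3 look.py l2; python3 plan.py .435 .037 .02 -6.6
```

```text
t 33.35 pos [0.4357 0.0371 0.0219] phi -6.6 gap 0.0856 F [-0.93 -0.09  0.79] j [  4.9   2.8 -33.5  53.7  -0.   -1.7]
shift [ 1.9 -0.  -0.7] turn 0.0
```

View pics/l2.png

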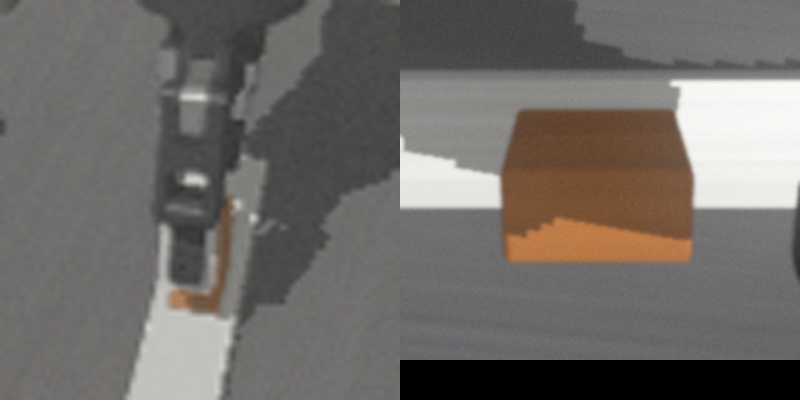

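Emit:
step_arm(
  motion=[
    [[1, 4, 0, 0, 0], [1, 4, 0, 0, 0], [0.3, 4, 0, 0, 0], [0.3, 4, 0, 0, 0], [0.3, 4, 0, 0, 0], [0.3, 4, 0, 0, 0], [0.3, 4, 0, 0, 0], [0.3, 4, 0, 0, 0]],
  ],
  newtons=70,
)

```text
clock: 34.02
position: [0.436, 0.0373, 0.0184]
tcp_rot: [[0.001, -0.115, 0.993], [0.0, 0.993, 0.115], [-1.0, 0.0, 0.001]]
contact_force: [-0.6, 0.1, 4.3]
finger_gap: 0.0391
```

```bash
python3 wt.py 3;python3 look.py l3
```

```text
F mean [-1.136  1.213  5.965] sd [0.546 0.533 0.21 ] gap 0.0385 t 34.1667 [0.436  0.0373 0.0184]
```

View pics/l3.png

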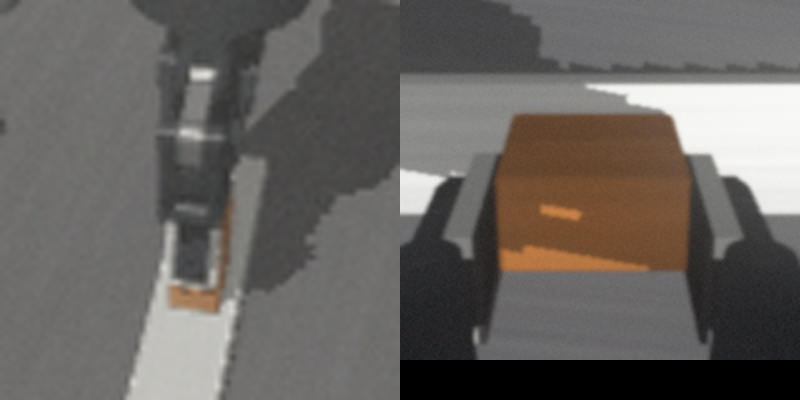

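Emit:
step_arm(
  motion=[
    [[0.3, -8, 0, 0, 0], [0.3, -25, 0, 0, 0], [0.3, -45, 0, 0, 0], [0.3, -60, 0, 0, 0], [0.3, -65, 0, 0, 0], [0.3, -65, 0, 0, 0]],
  ],
)

```text
clock: 34.77
position: [0.4362, 0.0371, 0.0838]
tcp_rot: [[0.002, -0.115, 0.993], [-0.0, 0.993, 0.115], [-1.0, -0.0, 0.002]]
contact_force: [-0.1, -0.6, -4.4]
finger_gap: 0.0388
```

```bash
python3 wt.py 3 w21;python3 plan.py .655 -.018 .083 -4.9
```

```text
F mean [-0.339 -0.416 -4.914] sd [0.629 0.035 0.139] gap 0.0384 t 34.9167 [0.4347 0.037  0.0817]
t 34.92 pos [0.4347 0.037  0.0817] phi -6.6 gap 0.0384 F [ 0.48 -0.43 -5.08] j [  4.9   0.2 -28.1  61.8  -0.   -1.7]
shift [ -1.7 -79.9 212.5] turn 1.7
```

View pics/w21.png

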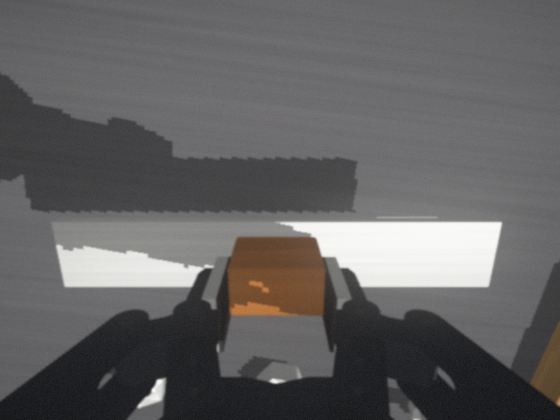

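Emit:
step_arm(
  motion=[
    [[0.3, 0, -4, 10, 0], [0.3, 0, -13, 35, 1], [0.3, 0, -26, 68, 1.7], [0.3, 0, -39, 103, 1.7], [0.3, 0, -52, 138, 1.7], [0.3, 0, -63, 168, 1.7], [0.3, 0, -72, 192, 1.7], [0.3, 0, -78, 206, 1.7], [0.3, 0, -80, 212, 1.7], [0.3, 0, -80, 212, 1.7], [0.3, 0, -80, 212, 1.7]],
  ],
)

```text
clock: 35.83
position: [0.6546, -0.018, 0.0816]
tcp_rot: [[-0.003, -0.085, 0.996], [0.0, 0.996, 0.085], [-1.0, 0.0, -0.003]]
contact_force: [-1.0, 0.0, -3.8]
finger_gap: 0.0386
```

```bash
python3 wt.py 3 w22;python3 - <<'E'
from h import *
t=read_camera('top')['pixels'];cv2.imwrite('pics/top22.png',t);cv2.imwrite('pics/t22.png',cv2.resize(t[100:220,190:390],None,fx=4,fy=4,interpolation=cv2.INTER_CUBIC))
t=read_camera('side')['pixels'];cv2.imwrite('pics/s22.png',cv2.resize(t[130:270,150:330],None,fx=4,fy=4,interpolation=cv2.INTER_CUBIC))
E
python3 plan.py .6725 -.0167 .025 -4.9
```

```text
F mean [-0.454 -0.356 -3.791] sd [0.391 0.275 0.389] gap 0.0384 t 35.9833 [ 0.6543 -0.0177  0.0829]
t 36.08 pos [ 0.6547 -0.0177  0.0833] phi -4.93 gap 0.0386 F [-0.3  -0.57 -4.13] j [-1.5 23.   0.4 67.3  0.  -6.5]
shift [58.3 -0.6 17.8] turn 0.03
```

View pics/w22.png

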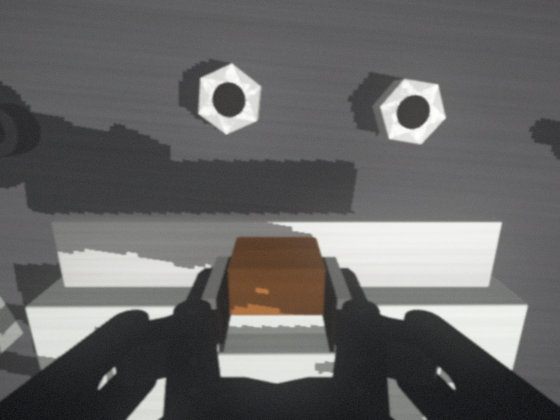

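View pics/t22.png

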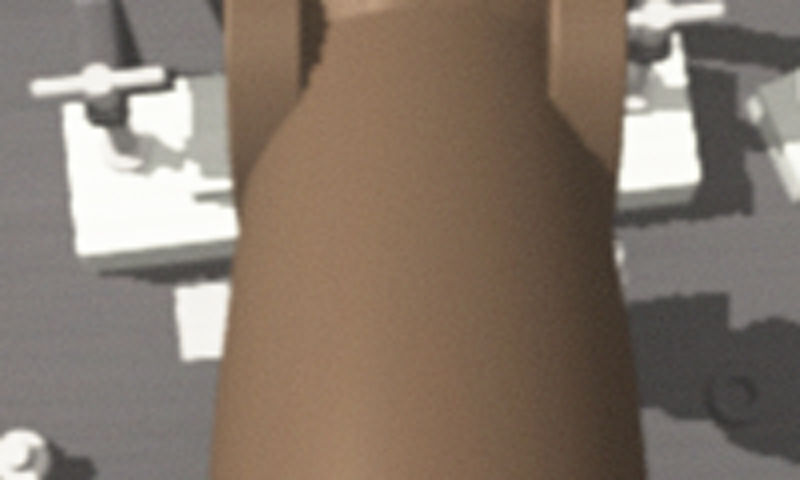

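View pics/s22.png

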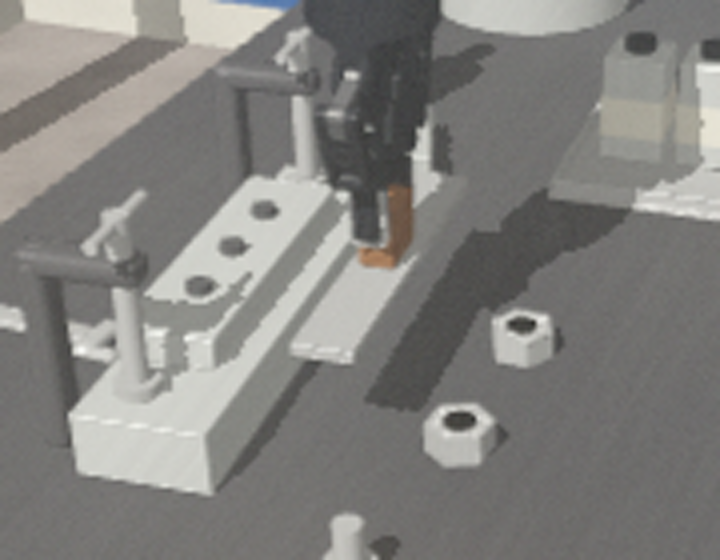

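Run:
```python
from h import *
w=cv2.imread('pics/w22.png')
g=w[:,:,1].astype(int)
for c in (60,100,130,430,460,500):
    print(c,[ (r,int(g[r,c])) for r in range(280,320,2)])
c=read_camera('wrist')
for col,row in((60,305),(500,305)):print(plane(c,(col,row),.04))
a=[plane(c,p,.073)[:2] for p in((52,222),(502,222))];b=[plane(c,p,.073)[:2] for p in((65,287),(490,287))];print(a,b,sum(a+b)/4)
```

```text
60 [(280, 118), (282, 118), (284, 120), (286, 118), (288, 116), (290, 118), (292, 115), (294, 116), (296, 117), (298, 117), (300, 122), (302, 116), (304, 119), (306, 159), (308, 214), (310, 227), (312, 227), (314, 227), (316, 227), (318, 224)]
100 [(280, 212), (282, 216), (284, 214), (286, 186), (288, 126), (290, 121), (292, 118), (294, 123), (296, 120), (298, 120), (300, 125), (302, 122), (304, 121), (306, 168), (308, 219), (310, 230), (312, 230), (314, 228), (316, 229), (318, 227)]
130 [(280, 216), (282, 217), (284, 214), (286, 186), (288, 126), (290, 125), (292, 118), (294, 119), (296, 120), (298, 122), (300, 121), (302, 121), (304, 123), (306, 172), (308, 212), (310, 125), (312, 51), (314, 53), (316, 47), (318, 47)]
430 [(280, 224), (282, 225), (284, 225), (286, 194), (288, 128), (290, 125), (292, 125), (294, 123), (296, 126), (298, 128), (300, 128), (302, 124), (304, 159), (306, 223), (308, 238), (310, 231), (312, 125), (314, 54), (316, 55), (318, 51)]
460 [(280, 223), (282, 222), (284, 224), (286, 192), (288, 126), (290, 125), (292, 128), (294, 124), (296, 126), (298, 126), (300, 126), (302, 121), (304, 159), (306, 224), (308, 241), (310, 239), (312, 240), (314, 242), (316, 240), (318, 237)]
500 [(280, 107), (282, 119), (284, 120), (286, 122), (288, 120), (290, 119), (292, 120), (294, 121), (296, 121), (298, 122), (300, 121), (302, 122), (304, 167), (306, 224), (308, 238), (310, 239), (312, 241), (314, 241), (316, 239), (318, 237)]
[ 0.71713359 -0.15130626  0.04      ]
[0.69285744 0.12819329 0.04      ]
[array([ 0.6468407 , -0.12873802]), array([0.62789298, 0.08989645])] [array([ 0.68253013, -0.12584194]), array([0.6634682 , 0.09373635])] [ 0.655183   -0.01773679]
```

Emit:
step_arm(
  motion=[
    [[0.3, 5, 0, 10, -0.2], [0.3, 25, 0, 18, -0.2], [0.3, 45, 0, 18, -0.2], [0.3, 57, 0, 18, -0.2], [0.3, 62, 0, 18, -0.2], [0.3, 64, 0, 18, -0.2], [0.3, 64, 0, 18, -0.2], [0.3, 64, 0, 18, -0.2]],
  ],
)

```text
clock: 36.8
position: [0.6738, -0.0165, 0.0196]
tcp_rot: [[0.001, -0.089, 0.996], [-0.0, 0.996, 0.089], [-1.0, -0.0, 0.001]]
contact_force: [-0.5, 0.3, -4.6]
finger_gap: 0.0385
```

```bash
python3 wt.py 3 w23;python3 plan.py .6865 -.0155 .0184 -5.1
```

```text
F mean [ 0.297  0.179 -4.095] sd [0.17  0.674 0.582] gap 0.0386 t 36.95 [ 0.6738 -0.0165  0.0196]
t 36.95 pos [ 0.6738 -0.0165  0.0196] phi -5.1 gap 0.0386 F [ 0.34  1.05 -4.52] j [-1.4 26.9 -2.1 61.  -0.  -6.5]
shift [ 1.2 -0.1 12.7] turn -0.0
```

View pics/w23.png

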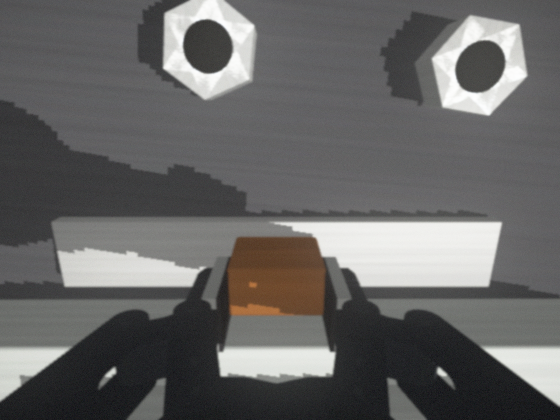

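Emit:
step_arm(
  motion=[
    [[0.3, 0, 0, 3, 0], [0.3, 0, 0, 6, 0], [0.3, 0, 0, 9, 0], [0.3, 0, 0, 11, 0], [0.3, 0, 0, 11, 0], [0.3, 0, 0, 11, 0]],
  ],
)

```text
clock: 37.45
position: [0.6844, -0.0155, 0.0188]
tcp_rot: [[-0.0, -0.089, 0.996], [-0.0, 0.996, 0.089], [-1.0, -0.0, -0.0]]
contact_force: [-1.0, 0.1, -4.0]
finger_gap: 0.0385
```

```bash
python3 wt.py 3 w24;python3 plan.py .6865 -.0155 .0184 -5.1
```

```text
F mean [ 0.077  0.333 -4.006] sd [0.085 0.205 0.174] gap 0.0388 t 37.6 [ 0.6841 -0.0155  0.0188]
t 37.6 pos [ 0.6841 -0.0155  0.0188] phi -5.1 gap 0.0388 F [ 0.12  0.08 -4.17] j [-1.3 28.  -0.4 61.6 -0.  -6.4]
shift [ 0.4 -0.2  2.3] turn 0.0
```

View pics/w24.png

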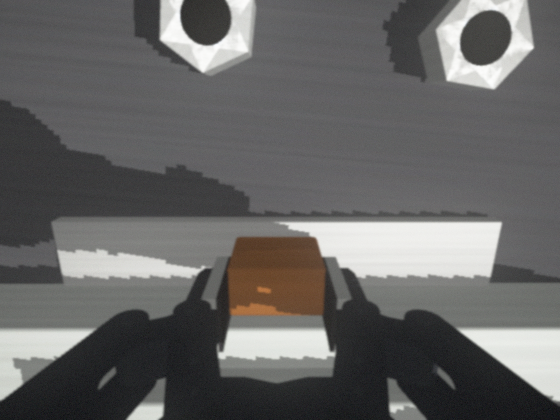

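No contact yet; creep on in 1 mm steps.

Emit:
step_arm(
  motion=[
    [[0.3, 0, 0, 1, 0], [0.3, 0, 0, 1, 0], [0.3, 0, 0, 2, 0], [0.3, 0, 0, 2, 0]],
  ],
)

```text
clock: 37.93
position: [0.6859, -0.0153, 0.0189]
tcp_rot: [[-0.001, -0.089, 0.996], [-0.0, 0.996, 0.089], [-1.0, -0.0, -0.001]]
contact_force: [-2.2, -0.9, -3.3]
finger_gap: 0.0389
```

Emit:
step_arm(
  motion=[
    [[0.3, 0, 0, 1, 0], [0.3, 0, 0, 1, 0], [0.3, 0, 0, 1, 0]],
  ],
)

```text
clock: 38.18
position: [0.6861, -0.0153, 0.0188]
tcp_rot: [[-0.002, -0.089, 0.996], [-0.0, 0.996, 0.089], [-1.0, -0.0, -0.002]]
contact_force: [-5.1, -1.4, -0.8]
finger_gap: 0.0386
```

```bash
python3 wt.py 3 w25
```

```text
F mean [-5.048 -0.736 -0.92 ] sd [0.418 0.482 0.176] gap 0.0381 t 38.3333 [ 0.6861 -0.0153  0.0187]
```

Emit:
step_arm(
  motion=[
    [[0.3, 1, 0, 0, 0], [0.3, 1, 0, 1, 0], [0.3, 1, 0, 1, 0], [0.3, 1, 0, 1, 0]],
  ],
)

```text
clock: 38.67
position: [0.6861, -0.0153, 0.0186]
tcp_rot: [[-0.003, -0.089, 0.996], [-0.0, 0.996, 0.089], [-1.0, -0.0, -0.003]]
contact_force: [-11.3, -1.5, 6.2]
finger_gap: 0.0384
```

```bash
python3 wt.py 3 w26
```

```text
F mean [-9.888 -1.1    5.742] sd [0.258 0.666 0.036] gap 0.0384 t 38.8167 [ 0.6861 -0.0153  0.0185]
```

View pics/w26.png

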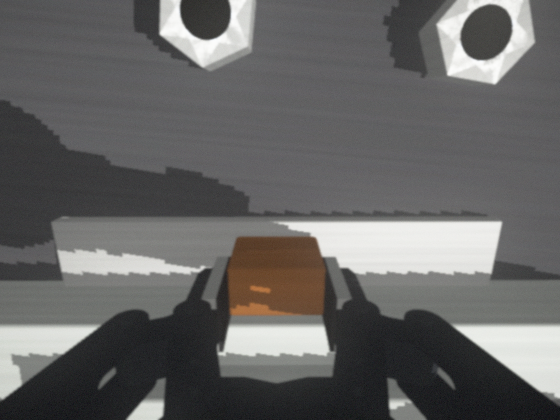

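Emit:
step_arm(
  motion=[
    [[0.8, 0, 0, 0, 0], [0.8, 0, 0, 0, 0], [0.8, 0, 0, 0, 0], [0.8, 0, 0, 0, 0], [0.8, -15, 0, -1, 0], [0.8, -40, 0, -1, 0], [0.8, -75, 0, -1, 0], [0.8, -110, 0, -1, 0], [0.8, -140, 0, -1, 0], [0.8, -150, 0, -1, 0]],
  ],
)

```text
clock: 39.65
position: [0.6894, -0.0152, 0.1741]
tcp_rot: [[0.008, -0.089, 0.996], [-0.0, 0.996, 0.089], [-1.0, -0.001, 0.008]]
contact_force: [0.2, 0.3, 0.3]
finger_gap: 0.0687
```

Emit:
step_arm(
  motion=[
    [[1, 0, 0, -20, 0], [1, 0, 0, -55, 0], [1, -5, 0, -95, 0], [1, -10, 0, -135, 0], [1, -15, 0, -175, 0], [1, -20, 0, -215, 0], [1, -20, 0, -250, 0], [1, -20, 0, -280, 0], [1, -20, 0, -300, 0], [1, -20, 0, -300, 0]],
  ],
)

```text
clock: 40.48
position: [0.3851, -0.042, 0.1882]
tcp_rot: [[0.0, -0.088, 0.996], [-0.0, 0.996, 0.088], [-1.0, -0.0, 0.0]]
contact_force: [-0.1, -0.2, -1.1]
finger_gap: 0.0855
```

Run:
```python
from h import *
for n in('top','side','wrist'):cv2.imwrite(f'pics/{n}30.png',read_camera(n)['pixels'])
t=cv2.imread('pics/top30.png');cv2.imwrite('pics/t30.png',cv2.resize(t[100:230,190:390],None,fx=4,fy=4,interpolation=cv2.INTER_CUBIC))
t=cv2.imread('pics/side30.png');cv2.imwrite('pics/s30.png',cv2.resize(t[140:270,150:310],None,fx=4.5,fy=4.5,interpolation=cv2.INTER_CUBIC))
```

```text
(no output)
```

View pics/top30.png

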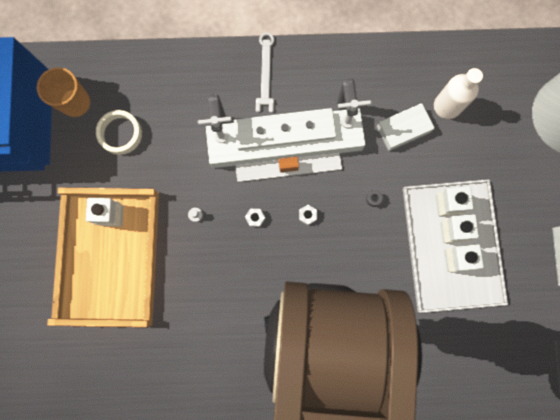

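View pics/t30.png

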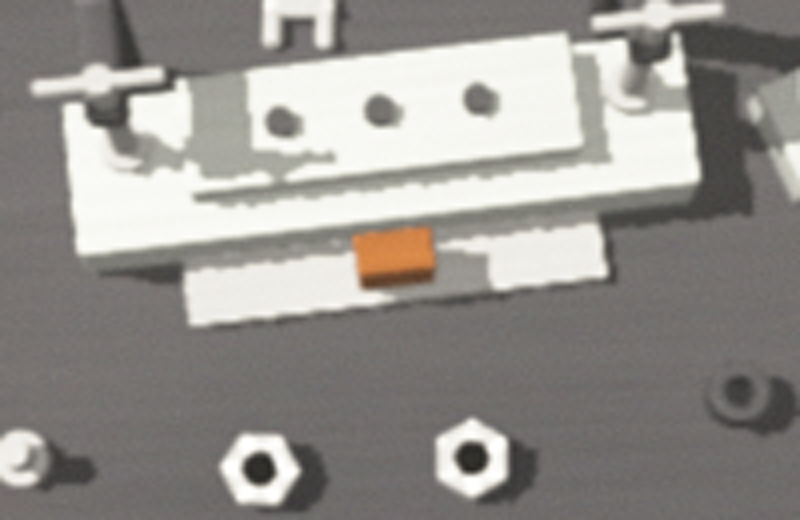

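View pics/s30.png

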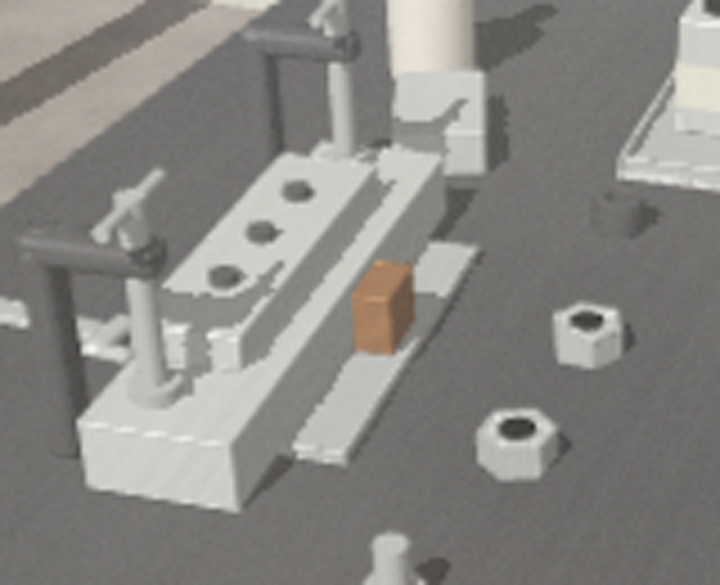

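View pics/wrist30.png

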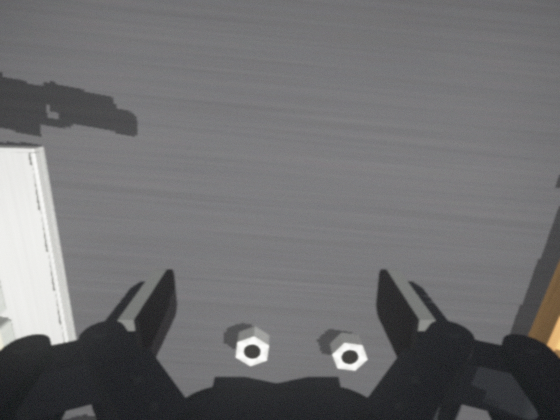

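Run:
```python
from h import *
T=cams()['top'];t=lambda p:crop(190,100,4,p)
a,b=[plane(T,t(p),.008)[:2] for p in((191,326),(608,276))]
l,r=[plane(T,t(p),.04)[:2] for p in((79,256),(700,186))]
d=(l-r)/np.linalg.norm(l-r);n=np.array([d[1],-d[0]])
print('near-edge dist from face',n@(a-l),n@(b-l),'angle',np.degrees(np.arctan2(*(a-b))-np.arctan2(*(l-r))),'y off',d@((a+b)/2-(l+r)/2))
```

```text
near-edge dist from face -0.035655675898552924 -0.034201527995844305 angle -0.37807565351285605 y off -0.0012008011850922892
```

```bash
python3 -c "
from cell import *
print(sign_off())"
```

```text
the job is handed in; nothing more can be done
None
```

I sorted all four tins that were present and laid the straightedge flush against the block, then handed the job in at about 40 s.

- **Tins:** They weighed about 167, 250, 250 and 690 g when lifted. The three light ones stand in the steel pan and the heavy one in the wooden crate, all upright in the last pictures. None was near the 400 g limit.
- **Straightedge:** I lowered it in front of the block, pushed it against the face until the wrist read about 10 N, and let go. In the top view its near edge is 34–36 mm from the face (36 mm is flush). It is 0.4° off parallel and 1 mm off the middle.
- **Bystanders:** The nuts, bolt and collar look unmoved, and the arm was clear of everything when I handed in.

**Disagreements:**
- The fingertips stood roughly 30 mm higher than the stated tool frame implies. My first close on the straightedge's grip shut on air above it, so I measured again, went lower and it held. The tins must have been held only near their tops, though none slipped.
- The measured cap heights came out about 6 mm below the stated 89 mm.
- The top and wrist views put the block face about 3 mm apart, which pushing to contact settled.
- I saw neither the knock to the straightedge nor the slackening of the grip.

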